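# Book sample pots into the angled carrier

### The job

Book the sample pots into the angled carrier: swing its bar right back out of the way, stand every pot on the bench upright in a bay of its own, then take the scanner from its holder and read the code on each cap where it stands, widest pot first and narrowest last (the log runs coarse to fine), holding the scanner a hand's breadth (about 8 cm) straight out from the cap, square on to it and pointing at the middle of the code, still for a good second and a half. Put the scanner back nose down in its holder, swing the carrier's bar over the caps until its arms are fully home in their clips, and leave the other things on the bench where they are.

Things in the scene. Friction and masses are not known exactly. Their poses are not given: they have to be found in the camera images.
- pot_wide_mid (a point): centre (half-way up, 27 mm above its underside) of the wide sample pot: a white round pot with a grey screw cap, 54 mm across the cap (body 2 to 4 mm less below 38 mm; bottom-heavy), 54 mm high; starts upright on the bench. z is its axis, upwards. May be absent
- pot_wide_code (a point): centre of the code label (white, 20 mm square) on top of the wide pot's cap, 27 mm above the pot's centre; z points out of the label
- pot_medium_mid (a point): centre (half-way up, 27 mm above its underside) of the medium sample pot: a white round pot with a grey screw cap, 44 mm across the cap (body 2 to 4 mm less below 38 mm; bottom-heavy), 54 mm high; starts upright on the bench. z is its axis, upwards. May be absent
- pot_medium_code (a point): centre of the code label (white, 20 mm square) on top of the medium pot's cap, 27 mm above the pot's centre; z points out of the label
- pot_narrow_mid (a point): centre (half-way up, 27 mm above its underside) of the narrow sample pot: a white round pot with a grey screw cap, 36 mm across the cap (body 2 to 4 mm less below 38 mm; bottom-heavy), 54 mm high; starts upright on the bench. z is its axis, upwards. May be absent
- pot_narrow_code (a point): centre of the code label (white, 20 mm square) on top of the narrow pot's cap, 27 mm above the pot's centre; z points out of the label
- deck: sloped aluminium deck of the fixed carrier, tilted 18 degrees to face up and towards the robot. Origin: centre of the deck surface (middle bay), 60 mm above the bench; z square to the deck, x up the slope (away from the robot), y along the row of three bays (centres at y -72, 0, +72 mm)
- bay1 (a point): centre of the middle bay's floor (deck origin; axes of the deck). Every bay is 70 mm deep (x) by 69 mm wide (y) inside, with lips and dividers 20 mm high and 3 mm thick, end plates 28 mm high; any pot fits any bay, one to a bay
- bar (a joint): angle of the carrier's swing-over bar (rad): 0 = closed, arms home in the clips, bar some 6 mm over the caps; grows as it swings up and back away from the robot, to 1.65. Starts part closed. Below about 1.3 it is in the way of loading and reading. Stiff hinge (0.13 N m): stays where it is left, no spring or snap
- bar_grip (a point): middle of the bar's grip: a round black rod 10 mm thick, 80 mm long along the deck's y, 105 mm out from the hinge line, on two posts that hold it 42 mm beyond the cross bar (8 mm rod, 63 mm from the hinge); pinched from above, it turns between the fingers
- bar_hinge (a point): middle of the bar's hinge line, along the deck's y (at deck x 10, y 0, z 5 mm). Closed, the grip leans 0.357 rad from the deck's z towards the deck's -x; opening swings it up and over towards +x
- scanner_grip (a point): grasp point on the head axis of the gun-type scanner, 80 mm above its window: light-grey head 40 (x) x 44 (y) mm, top 20 mm above this point; pinch across y. Nose (lowest 30 mm) 44 x 46 mm, black. Grey pistol handle, 28 mm wide, along +x to 120 mm from the axis, rising to 30 mm above this point. 0.17 kg; z away from the window
- scanner_window (a point): centre of the scanner's window, at the nose end of the head; the scanner looks along -z of this frame; it starts nose down in the holder
- holder_floor (a point): centre of the floor inside the scanner's fixed desk holder, 11 mm above the bench: a white open pocket 56 (x) x 58 (y) mm inside, rim 37 mm above this floor, on a 120 x 110 mm foot. z up; the scanner starts with its handle along +x of it
- marker: bystander: a light-grey felt marker with a black cap, 130 mm long, 15 mm thick, lying; origin at its underside
- slide_box: bystander: a flat blue microscope-slide box, 85 x 100 x 30 mm; origin at its underside
- dish: bystander: a round lidded glass dish, 92 mm across, 17 mm high; origin at its underside
- loupe: bystander: a folding hand lens, steel ring and black case, 73 mm long, 20 mm high; origin at its underside
- lens_can: bystander: a small clear lens canister with a black lid, 39 mm across, 56 mm high; origin at its underside
- tweezers: bystander: steel tweezers, 125 mm long, 6 mm high, lying; origin at its underside
Mind the look-alikes: they are no part of the job. What is shaped like the part that bears scanner_grip but turquoise is not meant. Leave any purple look-alike of the part that bears pot_narrow_mid alone.

How it is judged:
By the outcome, as a careful person would: the job done as asked, in the order asked, and still so for the second after the job is handed in, with the robot touching nothing.
Of pot_wide, pot_medium, pot_narrow only 2 to 3 are there at a start; the rules pass over those that are not, and their reading is None.
At some moment in a run one of pot_wide, pot_medium, pot_narrow may be knocked a few centimetres aside while the robot is not near it.
It also fails if it takes over 210 s, if anything falls off the work surface, if the arm or the gripper's body presses on something with over 40 N, if the wrist force passes 120 N, or if a joint passes its speed limit or range.

### The arm

A 6-joint arm with a two-finger parallel gripper is mounted at the origin on the work surface. World frame = base frame: x ahead of the robot, y to its left, z up, the work surface at z = 0. Lengths are in m, angles in rad, forces in N, time in s.
With the tool pointing down it reaches from about 0.35 to 0.975 m from the base axis. Payload 4.9 kg.
Tool frame: the origin (TCP) lies midway between the tips of the shut fingers; the grasp point (between the pads) lies 19 mm behind it; z points along the fingers, y is the direction in which the jaws open and shut (so a half turn about z gives the same grasp; the last joint's range is limited). The gripper opens to 85 mm and grips with 20 to 120 N. Pads are 22 mm wide; open, the fingers measure 114 mm over their backs; the gripper's body (76 mm by 85 mm) begins 54 mm behind the grasp point. The pads swing forward as they close: fully open they stand 13 mm farther back than shut.
Start: joints at [1.175, 0.053, 1.613, -0, 1.476, -0.119], TCP at [0.171, 0.601, 0.231] pointing down, gripper open.
Joint ranges: [-3.01, 3.01], [-1.01, 2.22], [0.06, 2.58], [-1.02, 4.17], [0.09, 2.62], [-3.14, 3.14]. Speed limits (rad/s): [2.57, 2.57, 3.14, 3.14, 3.14, 3.14].

### API

Orientations are given as a rotation vector (axis times angle).
In Python, from station import ctrl gives the robot as it stands.
- The arm moves only by the tool play_rows, never from a script. Its argument "motion" is a list that holds one entry, the list of rows, each a list of 7 numbers: the closure, from -1 (fully open) to 1 (shut), then the shift along the tool's x, y, z in cm, then the turn, a rotation vector about the tool's x, y, z in degrees. A call has 1 to 20 rows; each row is the pose to reach, as a shift and turn from the pose measured when the call began, along the tool's axes at that moment; what a row does not reach only later rows make up. A row lasts 1/8 s, in which the tool goes at most 62.5 mm and 10.7 degrees, less where a joint would pass 70% of its speed; a pose out of reach is approached as far as the arm can. A call with a gripper value outside its range is refused whole. The fingers move at their own pace and stop on an object; "newtons" is the grip in N (left out, the last holds). Time passes only in rows, so rows that repeat a pose let the fingers close. It gives the time, the measured TCP pose, the force and the opening at its end, in the units of the state.
- ctrl.get_obs(): the state, without advancing time (a new reading comes with each control period).
- ctrl.get_image(name): name is "scene" or "side" or "wrist"; returns a dict with "color" (384x512x3 uint8, red, green, blue), "mtx" (3x3 intrinsics, pixels), "D" ([k1, k2, p1, p2, k3] as OpenCV has them; the pictures are not rectified), "T" (4x4, takes a point from camera to world coordinates). Camera axes: x right, y up, looking along -z (the intrinsics and any distortion apply to the point x, -y, -z); pixel columns grow to the right and rows downward; lengths in m; the calibration is good to about 2 mm. A picture is of the moment at which its call begins. There is no depth.
- ctrl.finish_job(): hands the job in, once; it reports no verdict.
The state is a dict: "t": time; "q": joint angles; "dq": joint speeds; "effort": joint torques, N m; "tool_pos": TCP position; "tool_rot": TCP orientation; "contact_force": force on the tool from outside, world axes, zero at the start; "wrist_torque": the same for the moment, N m; "opening": finger opening in m.
Only numpy, scipy, OpenCV 4.12 (cv2) and the standard library are available. Lean on these libraries where they do the work, as an engineer would, in place of code of your own. Each camera call takes 0.05 s, during which the arm holds its last target.

## Working session

There is one attempt and no reset: what is moved stays moved. The work goes in short steps, Python scripts to look and compute and a tool call to move; the robot and the scene stay as the last step left them, time stands still between calls to the robot, and variables do not carry over. Pictures are saved under pics/ and viewed, and the job is handed in when it is done.

Besides the shell and the picture viewer there is one more tool, called as a command line: name --argument value ..., lists and objects as JSON in quotes. play_rows: Moves the arm, as the interface text tells. Its arguments: {"type":"object","properties":{"motion":{"type":"array"},"newtons":{"type":"number"}},"required":["motion"]}

```bash
ls; mkdir -p pics; python3 - <<'E'
from station import ctrl
import cv2,numpy as np
o=ctrl.get_obs()
for k,v in o.items(): print(k,np.round(v,4))
for n in ["scene","side","wrist"]:
    d=ctrl.get_image(n); cv2.imwrite(f"pics/{n}0.png",cv2.resize(d["color"][:,:,::-1],None,fx=1.5,fy=1.5,interpolation=cv2.INTER_CUBIC))
    print(n,np.round(d["mtx"],1).tolist(),d["D"],np.round(d["T"],3).tolist())
E
```

```text
pics
t 0.0
q [ 1.175   0.0534  1.6143 -0.      1.476  -0.119 ]
dq [ 0.0002  0.0011 -0.0025  0.0006 -0.006  -0.0011]
effort [ 2.00000e-04 -3.93683e+01 -3.70178e+01 -1.00000e-04  7.10000e-03
 -0.00000e+00]
tool_pos [0.1706 0.6006 0.2301]
tool_rot [-4.3330e-01 -3.1111e+00  3.1000e-03]
contact_force [-0.1917 -1.0291 -0.0726]
wrist_torque [-0.0371  0.0166 -0.0196]
opening 0.0852
scene [[410.9, 0.0, 262.4], [0.0, 410.9, 191.3], [0.0, 0.0, 1.0]] [-0.07721973  0.          0.          0.          0.        ] [[0.824, -0.478, 0.304, 0.986], [0.567, 0.689, -0.452, -0.655], [0.007, 0.544, 0.839, 1.244], [0.0, 0.0, 0.0, 1.0]]
side [[373.6, 0.0, 259.7], [0.0, 373.6, 188.1], [0.0, 0.0, 1.0]] [0.03119486 0.         0.         0.         0.        ] [[-0.999, 0.029, -0.043, 0.503], [-0.052, -0.592, 0.804, 0.945], [-0.002, 0.806, 0.592, 0.862], [0.0, 0.0, 0.0, 1.0]]
wrist [[307.5, 0.0, 249.6], [0.0, 307.5, 191.1], [0.0, 0.0, 1.0]] [-0.08337184  0.          0.          0.          0.        ] [[0.274, -0.915, -0.295, 0.096], [0.962, 0.26, 0.087, 0.623], [-0.003, -0.308, 0.951, 0.372], [0.0, 0.0, 0.0, 1.0]]
```

View pics/scene0.png

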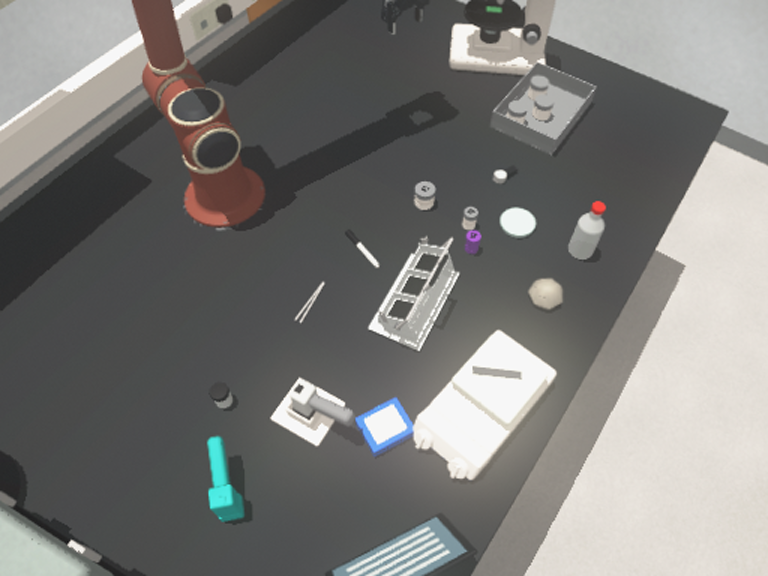

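View pics/side0.png

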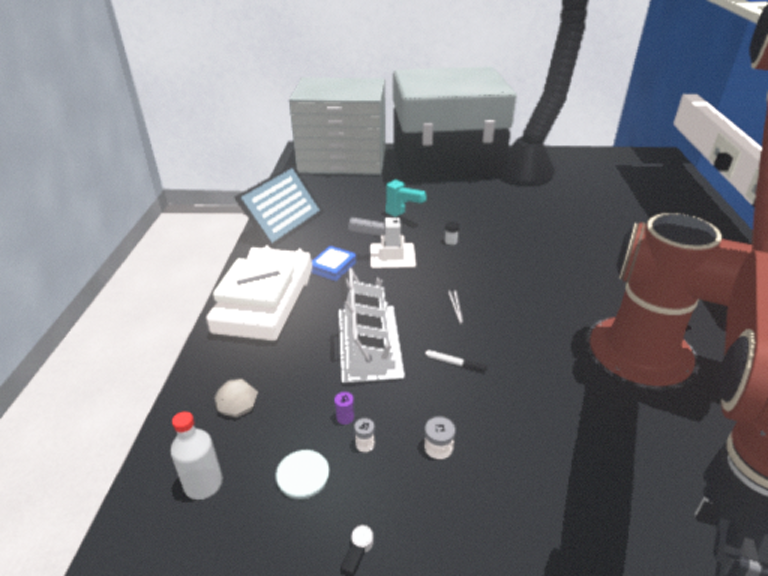

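View pics/wrist0.png

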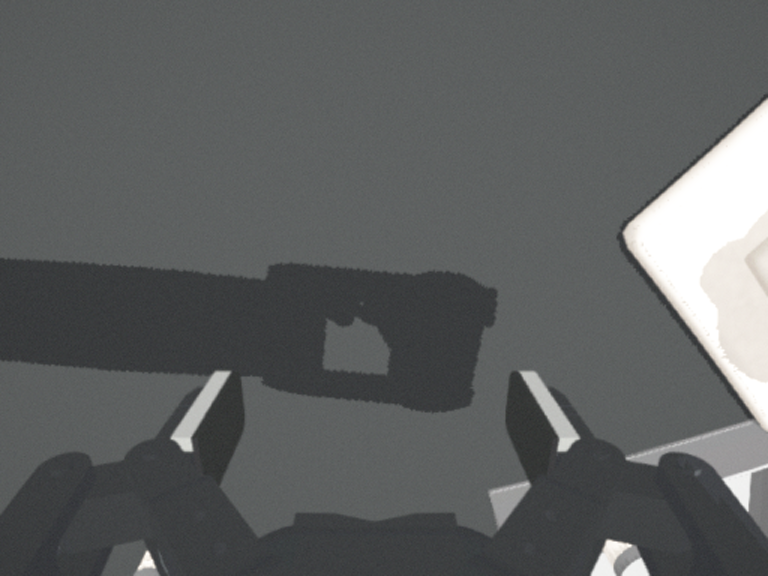

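The scene picture shows a grey-capped pot at (424,195), a smaller one at (470,217), a purple look-alike at (473,241), and the carrier at about (415,290). The scanner in its holder is at (310,405), the turquoise look-alike at (225,490), the lens_can at (221,396), and a tray with pots in the background at (540,100). I'll enlarge these next.

```bash
cat > h.py <<'E'
from station import ctrl
import cv2,numpy as np
from scipy.spatial.transform import Rotation as R
def ray(d,uv):
    p=cv2.undistortPoints(np.array([[uv]],float),d["mtx"],np.array(d["D"]))[0,0]
    v=d["T"][:3,:3]@np.array([p[0],-p[1],-1]); return d["T"][:3,3],v/np.linalg.norm(v)
def onz(d,uv,z):
    c,v=ray(d,uv); return c+v*(z-c[2])/v[2]
def tri(obs):
    A=np.zeros((3,3));b=np.zeros(3);rs=[ray(d,uv) for d,uv in obs]
    for c,v in rs:
        P=np.eye(3)-np.outer(v,v);A+=P;b+=P@c
    x=np.linalg.solve(A,b); return x,[np.linalg.norm((np.eye(3)-np.outer(v,v))@(x-c)) for c,v in rs]
def proj(d,X):
    X=np.atleast_2d(X);T=np.linalg.inv(d["T"]);p=(T[:3,:3]@X.T).T+T[:3,3]
    p=p*[1,-1,-1]; return cv2.projectPoints(p,np.zeros(3),np.zeros(3),d["mtx"],np.array(d["D"]))[0][:,0]
def crop(d,u0,v0,u1,v1,s,name,pts=None):
    im=d["color"][:,:,::-1].copy()[v0:v1,u0:u1]
    im=cv2.resize(im,None,fx=s,fy=s,interpolation=cv2.INTER_CUBIC)
    if pts is not None:
        for p in proj(d,pts): 
            q=((p-[u0,v0]+0.5)*s).astype(int); cv2.drawMarker(im,tuple(int(a) for a in q),(0,0,255),cv2.MARKER_CROSS,10,1)
    for u in range(u0-u0%20+20,u1,20):
        cv2.putText(im,str(u),((u-u0)*s,10),0,.35,(0,255,255),1); cv2.line(im,((u-u0)*s,12),((u-u0)*s,18),(0,255,255),1)
    for v in range(v0-v0%20+20,v1,20):
        cv2.putText(im,str(v),(0,(v-v0)*s),0,.35,(0,255,255),1); cv2.line(im,(24,(v-v0)*s),(30,(v-v0)*s),(0,255,255),1)
    cv2.imwrite(f"pics/{name}.png",im)
E
python3 - <<'E'
from h import *
a=ctrl.get_image("scene");b=ctrl.get_image("side")
import pickle; pickle.dump((a,b),open("i0.pkl","wb"))
crop(a,235,110,345,240,6-1,"sc1");crop(b,190,170,330,330,4-0,"sd1")
crop(a,130,240,290,350,5,"sc2");crop(b,220,110,340,190,6,"sd2"); crop(a,310,40,410,110,7,"sc3")
E
```

```text
(no output)
```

View pics/sc1.png

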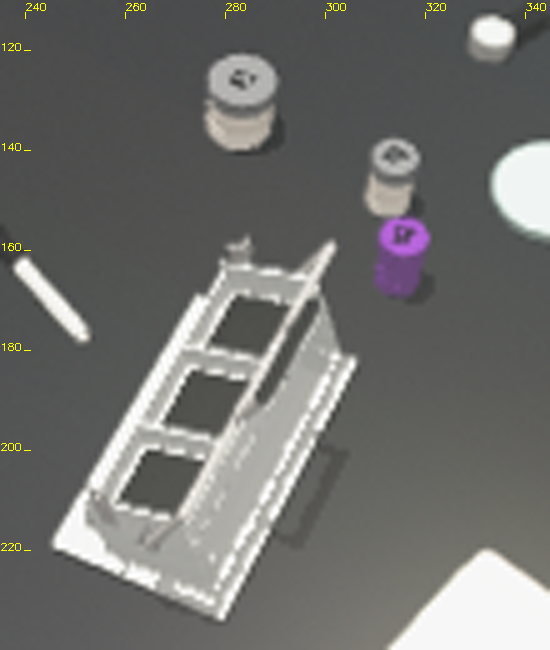

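View pics/sd1.png

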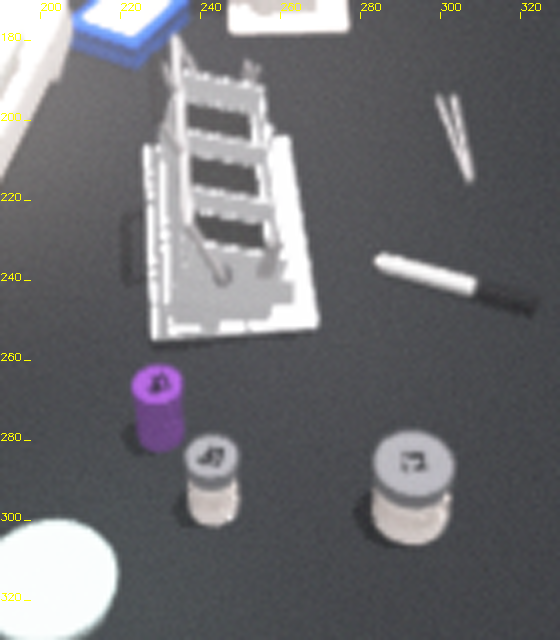

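View pics/sc2.png

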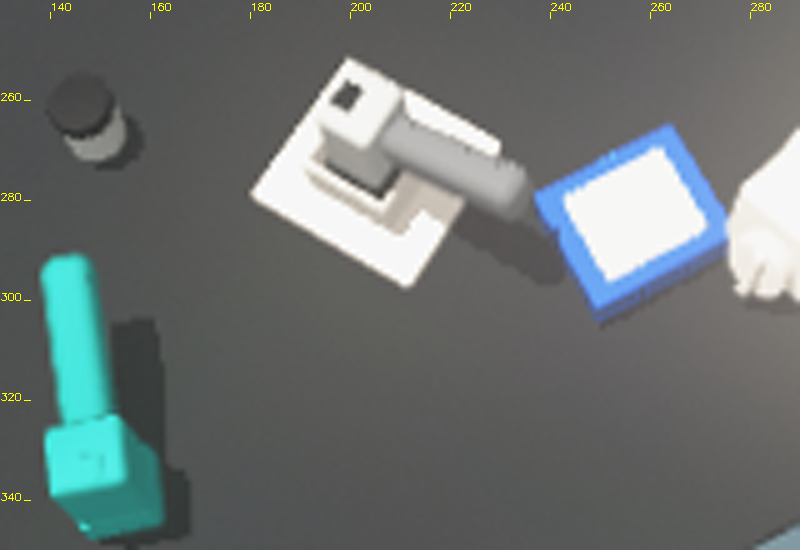

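View pics/sd2.png

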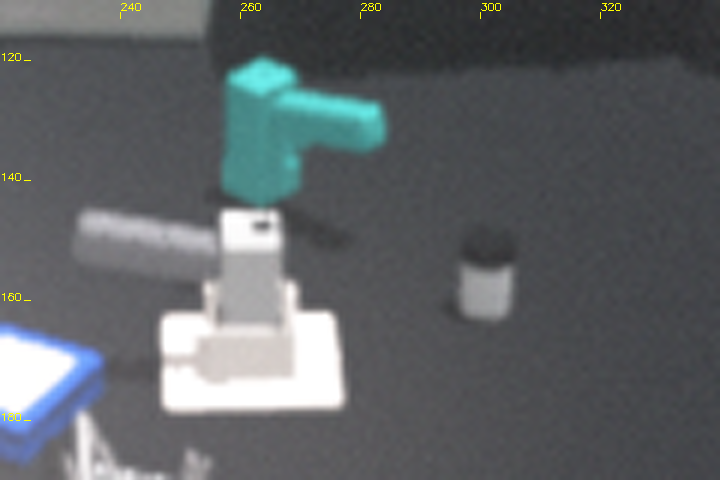

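View pics/sc3.png

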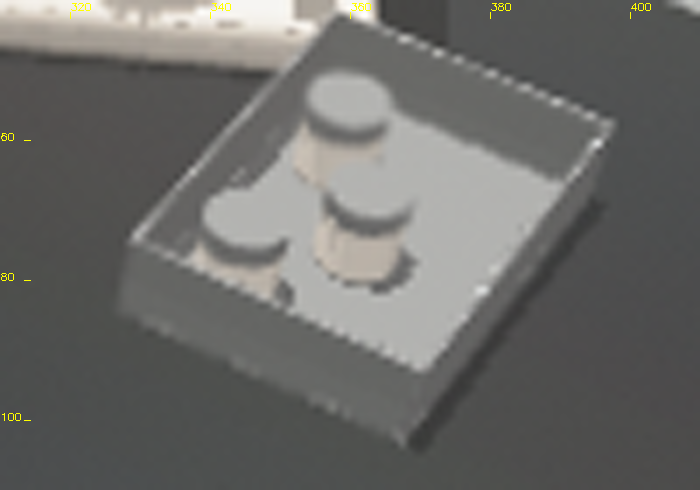

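The tray pots carry no code and sit in background scenery. The two bench pots are scene (283,126) / side (293,286) and scene (314,141) / side (242,284), both grey-capped with codes. The purple one is excluded.

```bash
python3 - <<'E'
from h import *
import pickle; a,b=pickle.load(open("i0.pkl","rb"))
def P(n,ua,ub):
    x,e=tri([(a,ua),(b,ub)]);print(n,np.round(x*1000,1),np.round(np.array(e)*1000,1))
    return x
# crop px -> image: value/scale + origin -0.5
S=lambda x,y:(x/5+235-.5,y/5+110-.5)
D=lambda x,y:(x/4+190-.5,y/4+170-.5)
P("wide",S(243,79),D(413,464)); P("narrow",S(396,157),D(212,460))
print("wide cap width side",np.linalg.norm(onz(b,D(374,466),.054)-onz(b,D(454,466),.054)), "scene",np.linalg.norm(onz(a,S(208,79),.054)-onz(a,S(278,79),.054)))
print("narrow",np.linalg.norm(onz(b,D(186,461),.054)-onz(b,D(238,461),.054)),np.linalg.norm(onz(a,S(372,157),.054)-onz(a,S(420,157),.054)))
# base plate corners
for n,s,d in [("robot-left?",(52,543),(282,138)),("c2",(222,618),(148,148)),("c3",(355,360),(154,338)),("c4",None,(318,325))]:
    if s and d: P(n,S(*s),D(*d))
    if s: print("  z0",np.round(onz(a,S(*s),0.0),4))
    print("  z0",np.round(onz(b,D(*d),0.0),4))
S2=lambda x,y:(x/5+130-.5,y/5+240-.5); D2=lambda x,y:(x/6+220-.5,y/6+110-.5)
print("scanner top")
for s in [(348,56),(412,93),(366,147),(318,118)]: print(np.round(onz(a,S2(*s),.111),4))
P("top slot",S2(347,96),D2(262,226))
print("foot")
for s in [(250,193),(408,287),(464,203),(350,56)]: print(np.round(onz(a,S2(*s),.008),4))
for s in [(162,408),(344,408),(334,313),(164,313)]: print(np.round(onz(b,D2(*s),.008),4))
print("handle end"); P("h",S2(528,180),D2(80,215))
E
```

```text
wide [448.6 283.   52.3] [1. 1.]
narrow [584.8 285.   50.3] [0.6 0.6]
wide cap width side 0.05368676068209777 scene 0.05415884625254042
narrow 0.03505777254394654 0.03627264460480049
robot-left? [ 555.3 -115.4   10.8] [3.1 3.1]
  z0 [ 0.5483 -0.1111  0.    ]
  z0 [ 0.559  -0.1273  0.    ]
c2 [678.9 -96.5   8.4] [0.3 0.3]
  z0 [ 0.677  -0.0926  0.    ]
  z0 [ 0.6804 -0.1068 -0.    ]
c3 [644.3 135.1   8.2] [0.9 0.9]
  z0 [0.6411 0.1402 0.    ]
  z0 [0.6466 0.1277 0.    ]
  z0 [0.5185 0.1074 0.    ]
scanner top
[ 0.5399 -0.3295  0.111 ]
[ 0.5865 -0.3264  0.111 ]
[ 0.5856 -0.3689  0.111 ]
[ 0.5507 -0.3709  0.111 ]
top slot [ 556.8 -350.2  111.7] [0.7 0.7]
foot
[ 0.5083 -0.4095  0.008 ]
[ 0.6284 -0.4002  0.008 ]
[ 0.6236 -0.337   0.008 ]
[ 0.5004 -0.2992  0.008 ]
[ 0.6212 -0.2842  0.008 ]
[ 0.4996 -0.29    0.008 ]
[ 0.5084 -0.4084  0.008 ]
[ 0.6293 -0.4026  0.008 ]
handle end
h [ 678.  -335.1  124.6] [1.5 1.5]
```

```bash
cat >> h.py <<'E'
def cur():
    o=ctrl.get_obs(); return np.array(o["tool_pos"]),R.from_rotvec(o["tool_rot"]),o
def ori(zdir,ydir):
    z=np.array(zdir,float);z/=np.linalg.norm(z);y=np.array(ydir,float);y-=z*(y@z);y/=np.linalg.norm(y)
    return R.from_matrix(np.c_[np.cross(y,z),y,z])
def rows(wps,step=0.055,ang=9.5,start=None):
    """wps: list of (pos,R,closure,nhold)"""
    p0,r0,_=cur() if start is None else start
    p,r=p0,r0;out=[]
    for pos,rot,c,hold in wps:
        pos=np.array(pos,float);dr=(r.inv()*rot).as_rotvec()
        n=max(1,int(np.ceil(np.linalg.norm(pos-p)/step)),int(np.ceil(np.degrees(np.linalg.norm(dr))/ang)))
        for i in list(range(1,n+1))+[n]*hold:
            q=p+(pos-p)*i/n; rr=r*R.from_rotvec(dr*i/n)
            s=r0.inv().apply(q-p0)*100; t=np.degrees((r0.inv()*rr).as_rotvec())
            out.append([c]+[round(float(v),2) for v in s]+[round(float(v),1) for v in t])
        p,r=pos,rot
    print(len(out),"rows");
    for k in range(0,len(out),20): print(str(out[k:k+20]).replace(" ",""))
E
python3 - <<'E'
from h import *
p,r,o=cur(); print(np.round(r.as_matrix(),3))
w=ctrl.get_image("wrist"); T=w["T"]
print("cam in tool",np.round(r.inv().apply(T[:3,3]-p),4),"look",np.round(r.inv().apply(-T[:3,2]),3), "right",np.round(r.inv().apply(T[:3,0]),3))
E
```

```text
[[-0.962  0.273 -0.   ]
 [ 0.273  0.962 -0.001]
 [ 0.    -0.001 -1.   ]]
cam in tool [ 0.0783  0.0008 -0.1415] look [-0.308 -0.001  0.951] right [-0.001  1.     0.001]
```

```bash
python3 - <<'E'
from h import *
t=np.radians(8.6); o=ori([0,0,-1],[np.cos(t),np.sin(t),0])
rows([([.51,.27,.29],o,-1,3)])
E
```

```text
12 rows
[[-1,-4.63,-2.51,-0.66,-0.0,0.0,7.3],[-1,-9.26,-5.02,-1.31,-0.0,0.0,14.6],[-1,-13.89,-7.52,-1.97,-0.0,0.0,21.8],[-1,-18.52,-10.03,-2.62,-0.0,0.0,29.1],[-1,-23.16,-12.54,-3.28,-0.0,0.0,36.4],[-1,-27.79,-15.05,-3.93,-0.0,0.0,43.7],[-1,-32.42,-17.56,-4.59,-0.0,0.0,51.0],[-1,-37.05,-20.06,-5.25,-0.0,0.0,58.3],[-1,-41.68,-22.57,-5.9,-0.0,0.0,65.5],[-1,-41.68,-22.57,-5.9,-0.0,0.0,65.5],[-1,-41.68,-22.57,-5.9,-0.0,0.0,65.5],[-1,-41.68,-22.57,-5.9,-0.0,0.0,65.5]]
```

play_rows --motion '[[[-1, -4.6, -2.5, -0.7, 0, 0, 7.3], [-1, -9.3, -5.0, -1.3, 0, 0, 14.6], [-1, -13.9, -7.5, -2.0, 0, 0, 21.8], [-1, -18.5, -10.0, -2.6, 0, 0, 29.1], [-1, -23.2, -12.5, -3.3, 0, 0, 36.4], [-1, -27.8, -15.0, -3.9, 0, 0, 43.7], [-1, -32.4, -17.6, -4.6, 0, 0, 51], [-1, -37.0, -20.1, -5.2, 0, 0, 58.3], [-1, -41.7, -22.6, -5.9, 0, 0, 65.5], [-1, -41.7, -22.6, -5.9, 0, 0, 65.5], [-1, -41.7, -22.6, -5.9, 0, 0, 65.5]]]'

```text
t: 1.68
tool_pos: [0.5098, 0.2699, 0.2897]
tool_rot: [-2.047, -2.383, 0.002]
contact_force: [0.3, -0.0, 0.6]
opening: 0.0857
```

```bash
python3 - <<'E'
from h import *
p,r,o=cur(); print(o["t"],np.round(p,4),np.round(r.as_matrix(),3).tolist(),np.round(o["q"],2))
w=ctrl.get_image("wrist"); import pickle; pickle.dump(w,open("w1.pkl","wb"))
cv2.imwrite("pics/w1.png",cv2.resize(w["color"][:,:,::-1],None,fx=1.5,fy=1.5,interpolation=cv2.INTER_CUBIC))
t=np.radians(8.6); q=ori([0,0,-1],[np.cos(t),np.sin(t),0])
rows([([.58,.03,.30],q,-1,3)])
E
```

```text
1.675 [0.5098 0.2699 0.2897] [[-0.151, 0.989, -0.001], [0.989, 0.151, -0.0], [-0.0, -0.001, -1.0]] [ 0.36 -0.09  1.66 -0.    1.58  0.21]
8 rows
[[-1,-4.97,0.67,-0.21,-0.0,0.0,0.0],[-1,-9.93,1.34,-0.41,-0.0,0.0,0.0],[-1,-14.9,2.0,-0.62,-0.0,0.0,0.1],[-1,-19.86,2.67,-0.82,-0.1,0.0,0.1],[-1,-24.83,3.34,-1.03,-0.1,0.0,0.1],[-1,-24.83,3.34,-1.03,-0.1,0.0,0.1],[-1,-24.83,3.34,-1.03,-0.1,0.0,0.1],[-1,-24.83,3.34,-1.03,-0.1,0.0,0.1]]
```

View pics/w1.png

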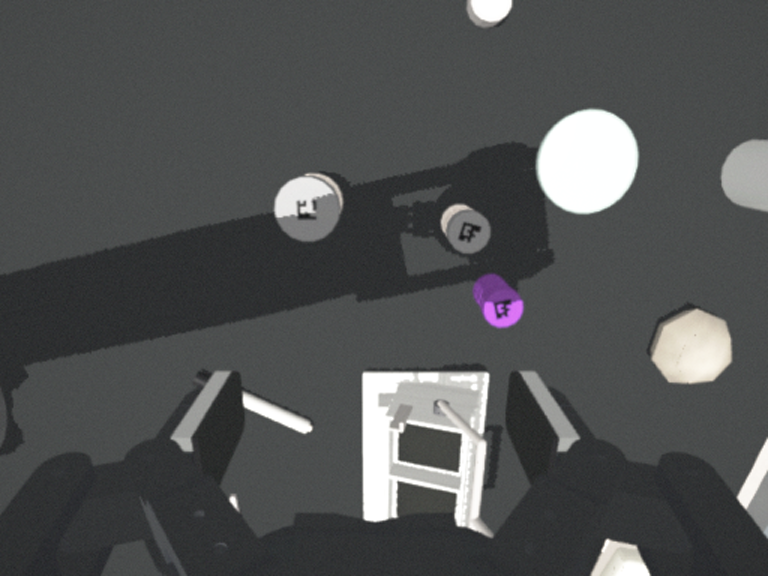

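The wrist view shows the wide pot's code at (308,208), the narrow one at (468,231), the purple one at (502,309) and the carrier end at the bottom. I'll move on to view the carrier.

play_rows --motion '[[[-1, -5, 0.5, -0.2, 0, 0, 0], [-1, -10, 1, -0.4, 0, 0, 0], [-1, -15, 1.5, -0.6, 0, 0, 0], [-1, -20, 2, -0.8, 0, 0, 0], [-1, -25, 2.5, -1, 0, 0, 0], [-1, -30, 3, -1, 0, 0, 0], [-1, -30, 3, -1, 0, 0, 0], [-1, -30, 3, -1, 0, 0, 0]]]'

```text
t: 2.72
tool_pos: [0.5842, -0.0202, 0.2995]
tool_rot: [-2.043, -2.385, 0.001]
contact_force: [-0.0, 0.5, 0.3]
opening: 0.085
```

```bash
python3 - <<'E'
from h import *
import pickle
p,r,o=cur(); print(o["t"],np.round(p,4),np.round(o["q"],2))
w=ctrl.get_image("wrist"); pickle.dump(w,open("w2.pkl","wb"))
cv2.imwrite("pics/w2.png",cv2.resize(w["color"][:,:,::-1],None,fx=1.5,fy=1.5,interpolation=cv2.INTER_CUBIC))
w1=pickle.load(open("w1.pkl","rb"))
for n,uv in [("wide",(308/1.5,208/1.5)),("narrow",(468/1.5,231/1.5)),("purple",(502/1.5,309/1.5))]: print(n,np.round(onz(w1,uv,.054),4))
E
```

```text
2.725 [ 0.5842 -0.0202  0.2995] [-0.16 -0.07  1.63 -0.    1.59 -0.32]
wide [0.4528 0.2861 0.054 ]
narrow [0.5863 0.2871 0.054 ]
purple [0.6307 0.2238 0.054 ]
```

View pics/w2.png

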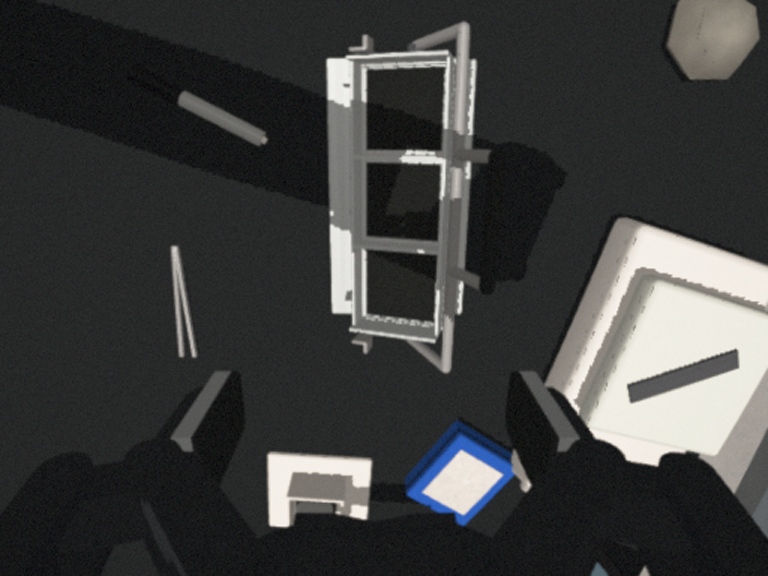

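```bash
python3 - <<'E'
from h import *
import pickle
w=pickle.load(open("w2.pkl","rb"))
d=dict(w); im=w["color"].astype(float); d["color"]=np.clip(255*(im/255)**0.5,0,255).astype(np.uint8)
crop(d,205,5,345,115,5,"w2a");crop(d,205,100,345,260,4,"w2b")
E
```

```text
(no output)
```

View pics/w2a.png

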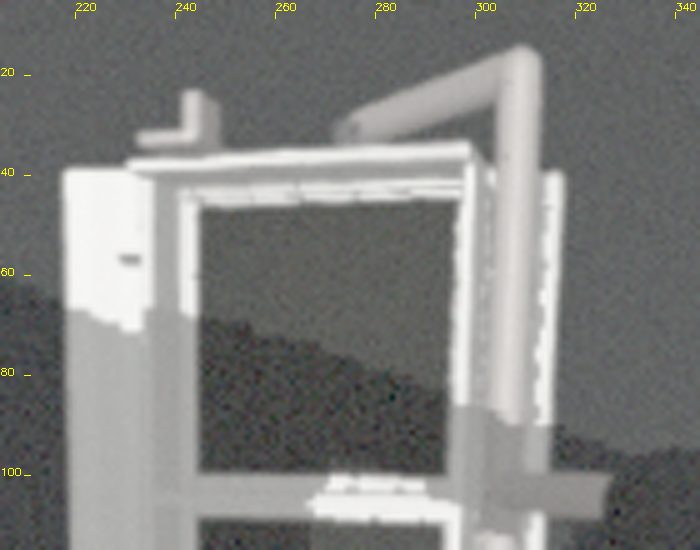

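View pics/w2b.png

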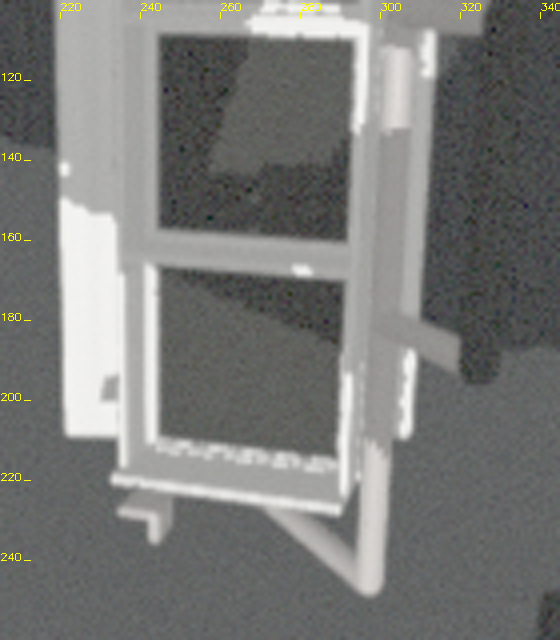

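```bash
cat > deck.py <<'E'
from h import *
def deckT(x,y,yaw,z=.06):
    Rm=(R.from_euler('z',yaw)*R.from_euler('y',-np.radians(18))).as_matrix()
    return np.array([x,y,z]),Rm
def d2w(P,pts):
    o,Rm=P; return o+np.atleast_2d(np.array(pts,float))/1000@Rm.T
def lines():
    L=[]
    for b in (-72,0,72):
        for z in (0,20): L.append(([-35,b-34.5,z],[-35,b+34.5,z],[35,b+34.5,z],[35,b-34.5,z],[-35,b-34.5,z]))
    for s in (-1,1):
        for y in(106.5,109.5): L.append(([-38,s*y,28],[38,s*y,28]))
    L.append(([-38,-106,20],[-38,106,20]));L.append(([38,-106,20],[38,106,20]))
    return L
def bar(phi):
    f=lambda r,y:[10+r*np.sin(phi-.357),y,5+r*np.cos(phi-.357)]
    return [(f(0,-120),f(63,-120),f(63,120),f(0,120)),(f(105,-40),f(105,40)),(f(63,-32),f(105,-32)),(f(63,32),f(105,32))]
def overlay(d,P,phi,box,s,name,gam=.5,extra=[]):
    u0,v0,u1,v1=box
    im=(255*(d["color"].astype(float)/255)**gam).astype(np.uint8)[v0:v1,u0:u1,::-1]
    im=cv2.resize(im,None,fx=s,fy=s,interpolation=cv2.INTER_CUBIC)
    for LL,c in ((lines(),(0,0,255)),(bar(phi),(0,255,0))):
        for l in LL:
            q=((proj(d,d2w(P,l))-[u0,v0]+.5)*s).astype(np.int32)
            cv2.polylines(im,[q.reshape(-1,1,2)],False,c,1)
    for p in extra:
        q=((proj(d,p)[0]-[u0,v0]+.5)*s).astype(int);cv2.drawMarker(im,tuple(int(a) for a in q),(255,0,255),0,10,1)
    cv2.imwrite(f"pics/{name}.png",im)
E
python3 - <<'E'
from deck import *
import pickle
w=pickle.load(open("w2.pkl","rb"))
P=deckT(.60,.008,np.radians(8.6))
overlay(w,P,1.0,(205,5,345,155),5,"o1"); overlay(w,P,1.0,(205,110,345,260),5,"o2")
E
```

```text
(no output)
```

View pics/o1.png

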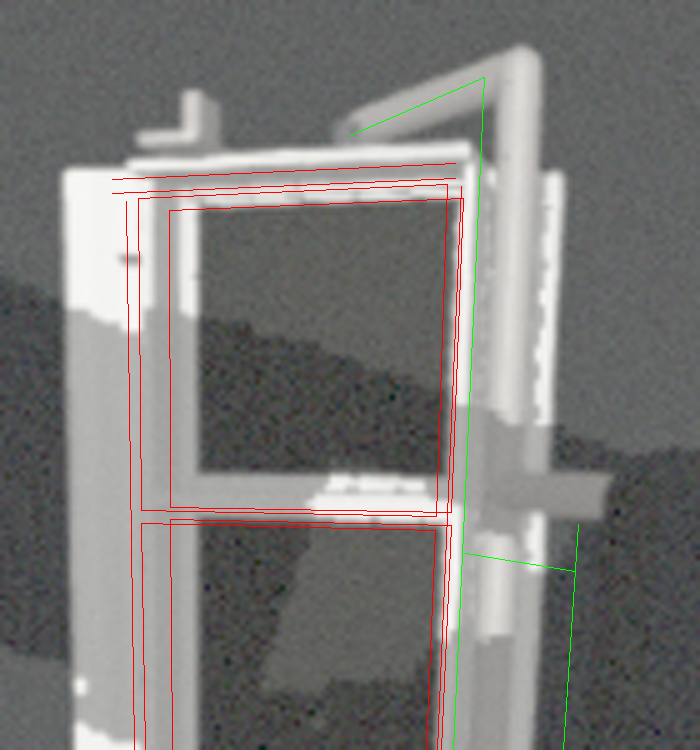

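View pics/o2.png

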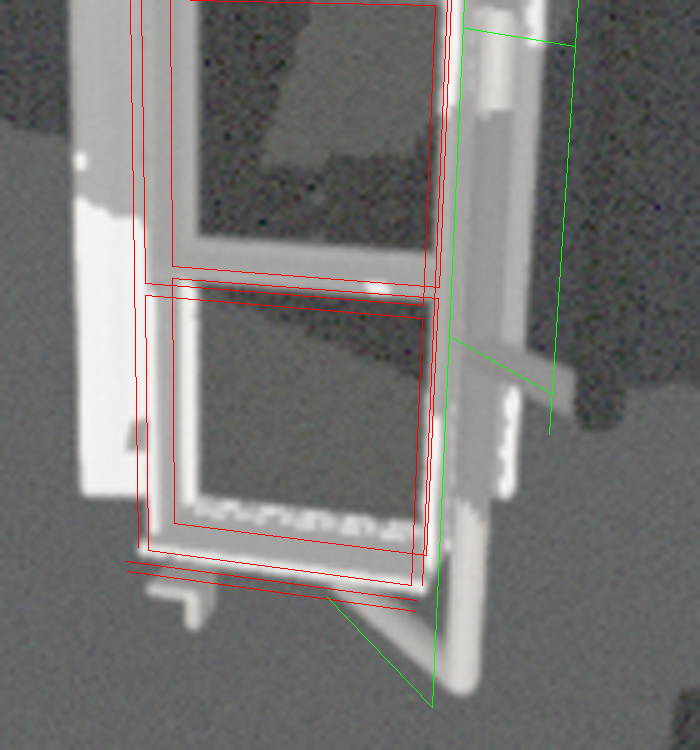

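```bash
cat > fit.py <<'E'
from deck import *
import pickle
from scipy.optimize import least_squares
w=pickle.load(open("w2.pkl","rb"))
c=lambda x,y,v0:(x/5+205-.5,y/5+v0-.5)
obs=[([-38,109.5,28],c(127,158,5)),([38,109.5,28],c(470,142,5)),([-38,-109.5,28],c(140,553,110)),([38,-109.5,28],c(421,592,110))]
X=[o[0] for o in obs];U=np.array([o[1] for o in obs])
for free in (3,4):
    f=lambda p:(proj(w,d2w(deckT(*p),X))-U).ravel()
    s=least_squares(f,[.6,.008,.15,.06][:free],x_scale=.01); print(s.x,np.round(s.fun,2))
    if free==3: P=deckT(*s.x)
# bar: cross-bar corner points seen at (520,65) in o1 and (463,688) in o2 ; crossbar half-length unknown
g=lambda p:np.r_[(proj(w,d2w(P,[[10+63*np.sin(p[0]-.357),p[1],5+63*np.cos(p[0]-.357)],[10+63*np.sin(p[0]-.357),-p[1],5+63*np.cos(p[0]-.357)]]))-np.array([c(519,65,5),c(461,675,110)])).ravel()]
s2=least_squares(g,[1.0,120],x_scale=[.1,10]); print(s2.x,np.round(s2.fun,2))
pickle.dump((P,s2.x[0]),open("deck.pkl","wb"))
overlay(w,P,s2.x[0],(205,5,345,155),5,"o3"); overlay(w,P,s2.x[0],(205,110,345,260),5,"o4")
E
python3 fit.py
```

```text
[0.60186558 0.01289333 0.14628949] [-0.23 -0.31  0.21 -0.34 -0.95  0.38  0.92  0.59]
[0.60196931 0.01282127 0.14622878 0.05794694] [-0.02  0.1  -0.    0.12 -0.8  -0.19  0.78 -0.05]
[  1.06796084 117.71898966] [ 0.33  0.49 -0.33  0.68]
```

View pics/o3.png

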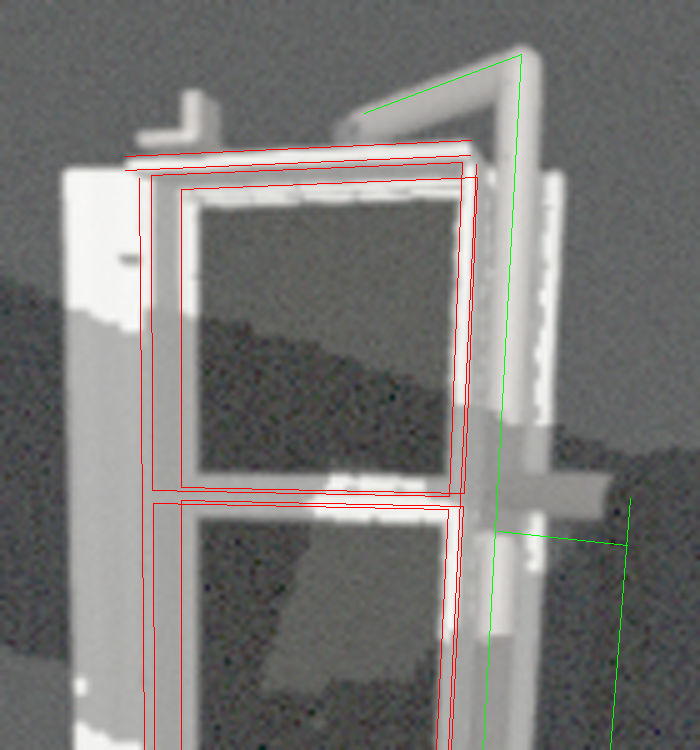

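View pics/o4.png

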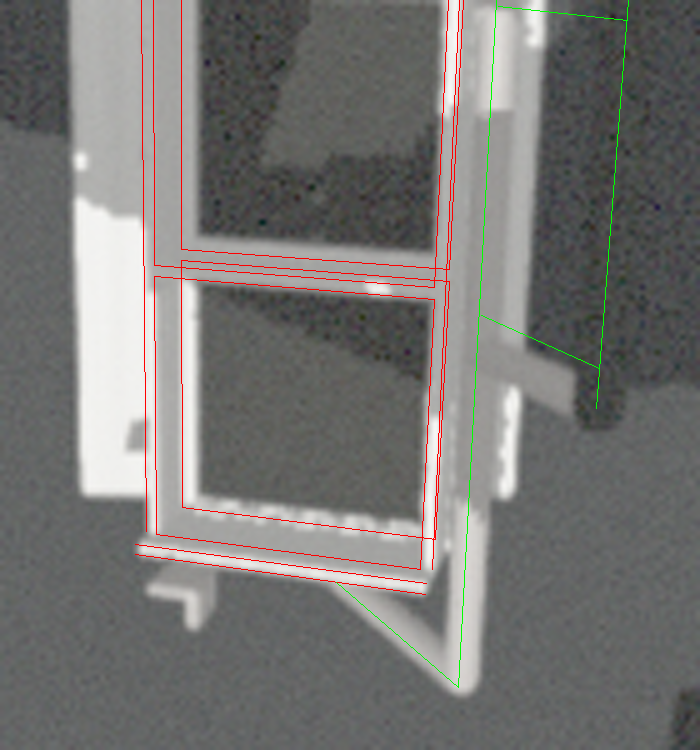

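```bash
cat >> deck.py <<'E'
import pickle
def load(): return pickle.load(open("deck.pkl","rb"))
def grip(P,phi): return d2w(P,[10+105*np.sin(phi-.357),0,5+105*np.cos(phi-.357)])[0]
E
python3 - <<'E'
from deck import *
P,phi=load(); print(np.degrees(.14629))
yaw=.14629
q=ori([0,0,-1],[np.cos(yaw),np.sin(yaw),0])
g=grip(P,phi); print(np.round(g,4)); dz=np.array([0,0,-.015])
rows([(g+dz+[0,0,.09],q,-.3,0),(g+dz,q,-.3,1),(g+dz,q,1,4)],step=.05)
E
```

```text
8.381799584968814
[0.6499 0.02   0.1647]
10 rows
[[-0.3,1.46,3.56,2.99,-0.0,-0.0,0.2],[-0.3,2.92,7.12,5.98,-0.1,-0.0,0.5],[-0.3,2.92,7.13,10.48,-0.1,-0.0,0.5],[-0.3,2.92,7.13,14.98,-0.1,-0.0,0.5],[-0.3,2.92,7.13,14.98,-0.1,-0.0,0.5],[1,2.92,7.13,14.98,-0.1,-0.0,0.5],[1,2.92,7.13,14.98,-0.1,-0.0,0.5],[1,2.92,7.13,14.98,-0.1,-0.0,0.5],[1,2.92,7.13,14.98,-0.1,-0.0,0.5],[1,2.92,7.13,14.98,-0.1,-0.0,0.5]]
```

play_rows --motion '[[[-0.3, 1.5, 3.6, 3, 0, 0, 0.2], [-0.3, 2.9, 7.1, 6, 0, 0, 0.5], [-0.3, 2.9, 7.1, 10.5, 0, 0, 0.5], [-0.3, 2.9, 7.1, 14, 0, 0, 0.5], [-0.3, 2.9, 7.1, 15, 0, 0, 0.5], [-0.3, 2.9, 7.1, 15, 0, 0, 0.5], [1, 2.9, 7.1, 15, 0, 0, 0.5], [1, 2.9, 7.1, 15, 0, 0, 0.5], [1, 2.9, 7.1, 15, 0, 0, 0.5], [1, 2.9, 7.1, 15, 0, 0, 0.5], [1, 2.9, 7.1, 15, 0, 0, 0.5], [1, 2.9, 7.1, 15, 0, 0, 0.5]]]' --newtons 20

```text
t: 4.28
tool_pos: [0.6507, 0.0196, 0.151]
tool_rot: [2.053, 2.376, 0.002]
contact_force: [0.9, 0.6, 5.7]
opening: 0.009
```

```bash
python3 - <<'E'
from deck import *
P,phi=load(); p,r,o=cur(); print(np.round(p,4),o["opening"],o["contact_force"])
a=ctrl.get_image("side"); crop(a,200,150,300,260,6,"s3")
g0=grip(P,phi); w=[]
for f in np.arange(phi+.1,1.66,.1): w.append((p+grip(P,f)-g0,r,1,0))
w.append((p+grip(P,1.66)-g0,r,1,3)); rows(w)
E
```

```text
[0.6507 0.0196 0.151 ] 0.00904451711301588 [0.94353053 0.60870681 5.69724242]
9 rows
[[1,-0.0,0.95,0.46,0.0,-0.0,0.0],[1,-0.0,1.84,1.0,0.0,-0.0,0.0],[1,-0.0,2.68,1.64,0.0,-0.0,0.0],[1,-0.0,3.45,2.35,0.0,-0.0,0.0],[1,-0.0,4.14,3.14,0.0,-0.0,0.0],[1,-0.0,4.71,3.92,0.0,-0.0,0.0],[1,-0.0,4.71,3.92,0.0,-0.0,0.0],[1,-0.0,4.71,3.92,0.0,-0.0,0.0],[1,-0.0,4.71,3.92,0.0,-0.0,0.0]]
```

View pics/s3.png

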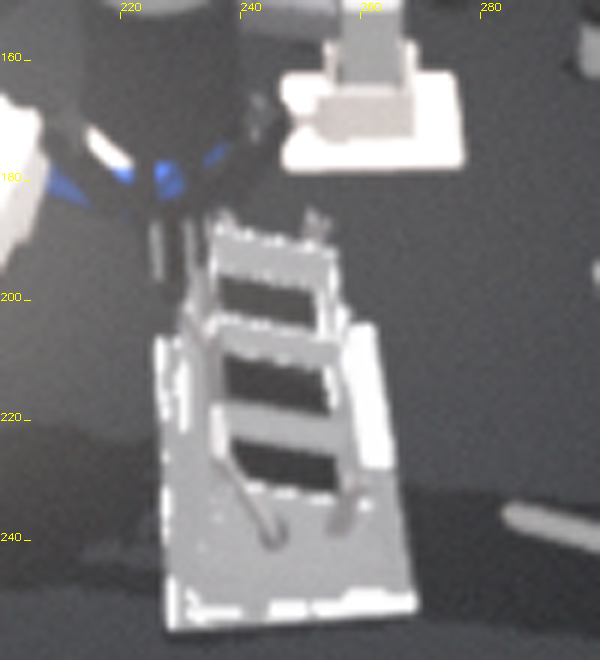

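The opening of 9 mm says the rod is gripped, so I'll swing the bar back.

play_rows --motion '[[[1, 0, 0.5, 0.2, 0, 0, 0], [1, 0, 0.95, 0.45, 0, 0, 0], [1, 0, 1.4, 0.7, 0, 0, 0], [1, 0, 1.85, 1.0, 0, 0, 0], [1, 0, 2.3, 1.3, 0, 0, 0], [1, 0, 2.7, 1.65, 0, 0, 0], [1, 0, 3.1, 2.0, 0, 0, 0], [1, 0, 3.45, 2.35, 0, 0, 0], [1, 0, 3.8, 2.75, 0, 0, 0], [1, 0, 4.15, 3.15, 0, 0, 0], [1, 0, 4.45, 3.55, 0, 0, 0], [1, 0, 4.7, 3.9, 0, 0, 0], [1, 0, 4.7, 3.9, 0, 0, 0], [1, 0, 4.7, 3.9, 0, 0, 0]]]'

```text
t: 6.08
tool_pos: [0.6956, 0.0263, 0.1142]
tool_rot: [-2.052, -2.376, 0.005]
contact_force: [-14.0, 0.2, 12.4]
opening: 0.0091
```

```bash
python3 - <<'E'
from deck import *
P,phi=load(); p,r,o=cur(); print(np.round(p,4),o["opening"],o["contact_force"])
a=ctrl.get_image("side"); overlay(a,P,1.65,(200,150,300,260),6,"s4")
E
```

```text
[0.6956 0.0263 0.1142] 0.009126940995862828 [-13.99682704   0.17251348  12.43980207]
```

View pics/s4.png

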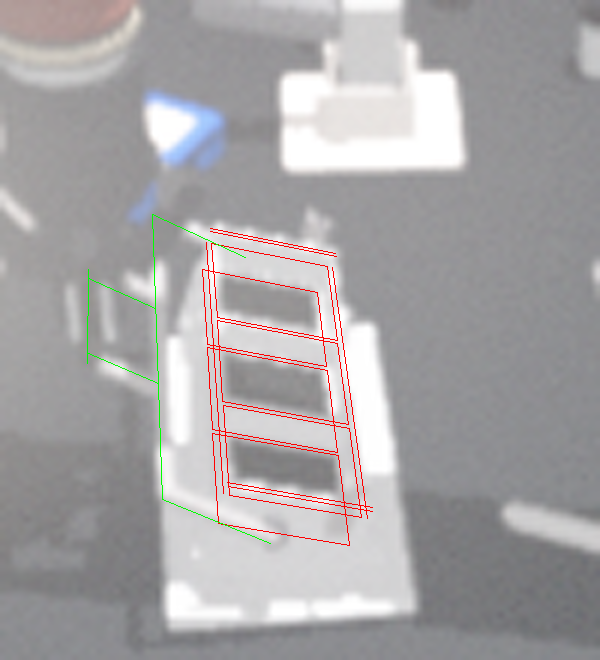

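```bash
python3 - <<'E'
from deck import *
P,phi=load(); p,r,o=cur()
rows([(p,r,-.4,2),(p+[0,0,.16],r,-.6,0),([.584,-.02,.29],r,-1,2)])
E
```

```text
11 rows
[[-0.4,0.0,0.0,0.0,0.0,0.0,0.0],[-0.4,0.0,0.0,0.0,0.0,0.0,0.0],[-0.4,0.0,0.0,0.0,0.0,0.0,0.0],[-0.6,-0.0,-0.02,-5.33,0.0,0.0,0.0],[-0.6,-0.0,-0.04,-10.67,0.0,0.0,0.0],[-0.6,-0.0,-0.06,-16.0,0.0,0.0,0.0],[-1,-0.99,-3.97,-16.51,0.0,0.0,0.0],[-1,-1.97,-7.87,-17.02,0.0,0.0,0.0],[-1,-2.96,-11.78,-17.53,0.0,0.0,0.0],[-1,-2.96,-11.78,-17.53,0.0,0.0,0.0],[-1,-2.96,-11.78,-17.53,0.0,0.0,0.0]]
```

play_rows --motion '[[[-0.4, 0, 0, 0, 0, 0, 0], [-0.4, 0, 0, 0, 0, 0, 0], [-0.4, 0, 0, 0, 0, 0, 0], [-0.5, 0, 0, -5, 0, 0, 0], [-0.5, 0, 0, -10, 0, 0, 0], [-0.6, 0, 0, -16, 0, 0, 0], [-1, -1, -4, -16.5, 0, 0, 0], [-1, -2, -8, -17, 0, 0, 0], [-1, -3, -11.8, -17.5, 0, 0, 0], [-1, -3, -11.8, -17.5, 0, 0, 0], [-1, -3, -11.8, -17.5, 0, 0, 0]]]'

```text
t: 7.5
tool_pos: [0.5843, -0.0204, 0.2896]
tool_rot: [-2.052, -2.376, 0.004]
contact_force: [0.2, -0.9, 0.0]
opening: 0.0856
```

```bash
python3 - <<'E'
from deck import *
P,phi=load(); p,r,o=cur(); print(o["t"],np.round(p,4))
w=ctrl.get_image("wrist"); overlay(w,P,1.65,(205,5,365,155),5,"o5"); 
a=ctrl.get_image("scene"); b=ctrl.get_image("side"); overlay(a,P,1.65,(235,100,345,240),5,"o6",.8)
pickle.dump((a,b,w),open("i1.pkl","wb")); overlay(b,P,1.65,(190,160,320,310),5,"o7",.6)
E
```

```text
7.5 [ 0.5843 -0.0204  0.2896]
```

View pics/o5.png

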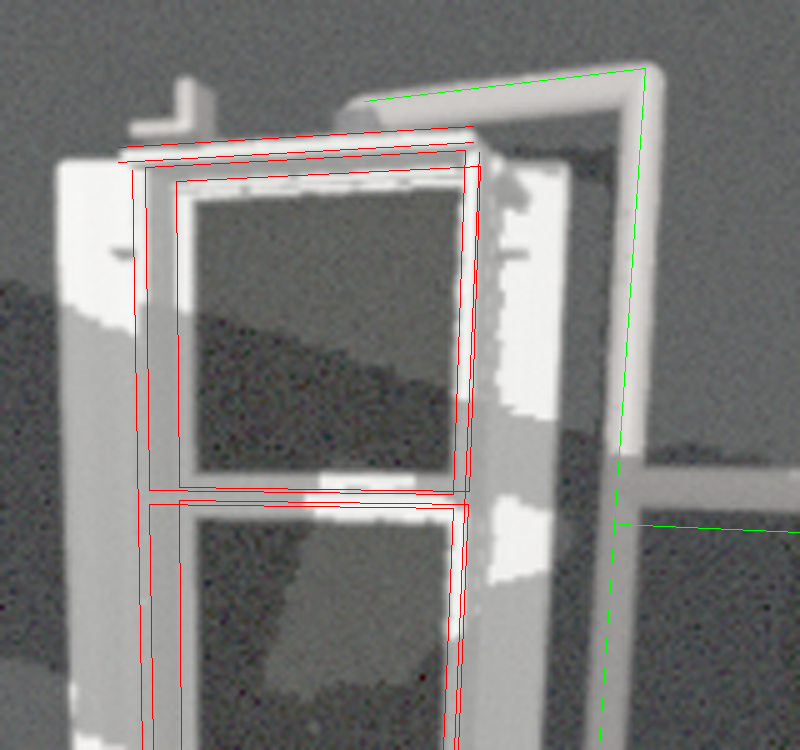

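View pics/o6.png

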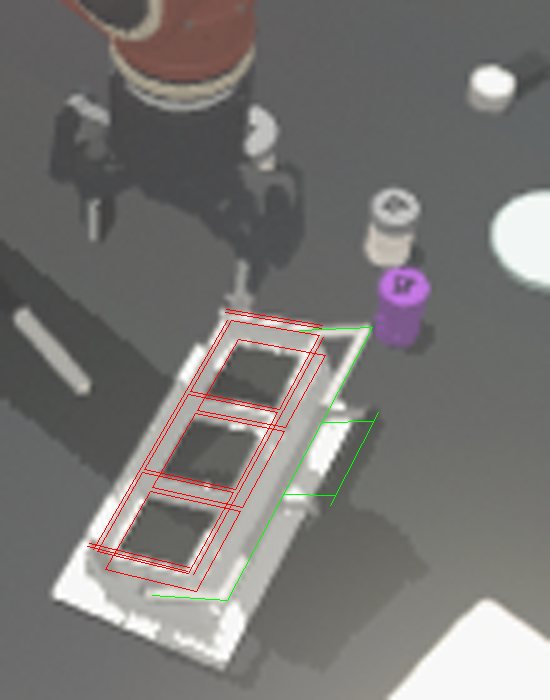

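View pics/o7.png

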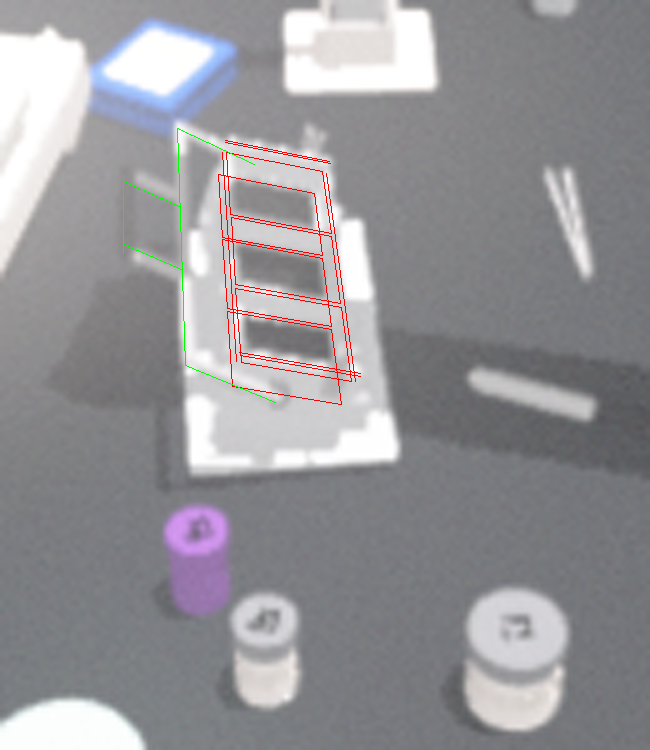

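The bar is at its stop and the model fits all three views. Next is the wide pot: I'll approach it and look again.

```bash
python3 - <<'E'
from deck import *
P,phi=load(); p,r,o=cur(); yaw=.14629
q=ori([0,0,-1],[np.cos(yaw),np.sin(yaw),0])
rows([([.453,.24,.2],q,-1,2)])
E
```

```text
8 rows
[[-1,4.61,-1.53,1.49,-0.0,-0.0,0.0],[-1,9.22,-3.06,2.99,-0.1,-0.0,0.0],[-1,13.83,-4.59,4.48,-0.1,-0.0,0.0],[-1,18.44,-6.11,5.97,-0.2,-0.0,0.0],[-1,23.05,-7.64,7.47,-0.2,-0.0,0.0],[-1,27.66,-9.17,8.96,-0.2,-0.0,0.0],[-1,27.66,-9.17,8.96,-0.2,-0.0,0.0],[-1,27.66,-9.17,8.96,-0.2,-0.0,0.0]]
```

play_rows --motion '[[[-1, 4.6, -1.5, 1, 0, 0, 0], [-1, 9.2, -3, 2, 0, 0, 0], [-1, 13.8, -4.6, 3.5, 0, 0, 0], [-1, 18.4, -6.1, 5, 0, 0, 0], [-1, 23, -7.6, 7, 0, 0, 0], [-1, 27.7, -9.2, 9, -0.2, 0, 0], [-1, 27.7, -9.2, 9, -0.2, 0, 0], [-1, 27.7, -9.2, 9, -0.2, 0, 0]]]'

```text
t: 8.65
tool_pos: [0.4532, 0.2406, 0.1998]
tool_rot: [2.052, 2.379, -0.001]
contact_force: [0.7, 0.6, -0.1]
opening: 0.0852
```

```bash
python3 - <<'E'
from h import *
import pickle
p,r,o=cur(); print(o["t"],np.round(p,4))
w=ctrl.get_image("wrist"); pickle.dump(w,open("w3.pkl","wb"))
cv2.imwrite("pics/w3.png",cv2.resize(w["color"][:,:,::-1],None,fx=1.5,fy=1.5,interpolation=cv2.INTER_CUBIC))
E
```

```text
8.65 [0.4532 0.2406 0.1998]
```

View pics/w3.png

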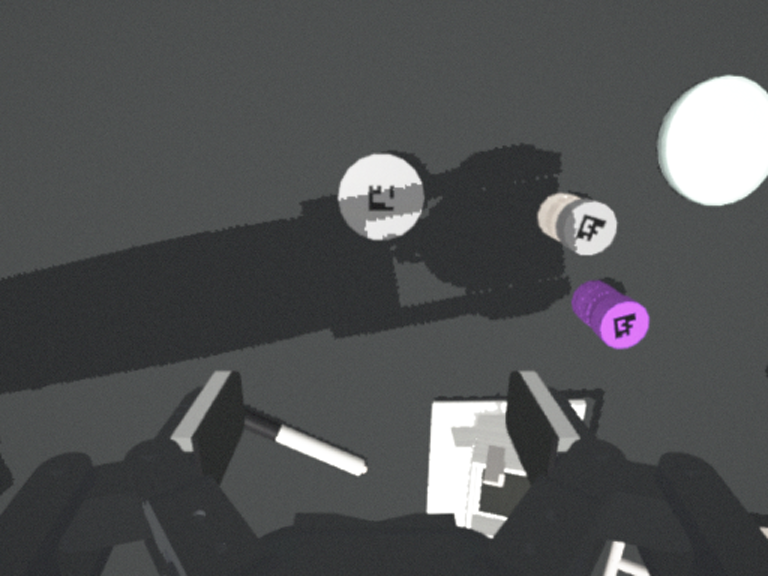

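Wide cap centre at (381,197), narrow at (587,227), purple at (626,325).

```bash
python3 - <<'E'
from deck import *
w=pickle.load(open("w3.pkl","rb")); P,phi=load(); yaw=.14629
for n,uv in [("wide",(381/1.5,197/1.5)),("narrow",(587/1.5,227/1.5))]: print(n,np.round(onz(w,uv,.054),4))
c=onz(w,(381/1.5,197/1.5),.054)
q=ori([0,0,-1],[np.cos(yaw),np.sin(yaw),0])
rows([([c[0],c[1],.10],q,-1,0),([c[0],c[1],.023],q,-1,2),([c[0],c[1],.023],q,1,5)],step=.04)
E
```

```text
wide [0.4514 0.2851 0.054 ]
narrow [0.5847 0.2865 0.054 ]
13 rows
[[-1,1.49,0.14,3.34,0.0,0.0,-0.0],[-1,2.99,0.29,6.68,0.0,0.0,-0.0],[-1,4.48,0.43,10.02,0.0,0.0,-0.0],[-1,4.48,0.43,13.87,0.0,0.0,-0.0],[-1,4.48,0.43,17.72,0.0,0.0,-0.0],[-1,4.48,0.43,17.72,0.0,0.0,-0.0],[-1,4.48,0.43,17.72,0.0,0.0,-0.0],[1,4.48,0.43,17.72,0.0,0.0,-0.0],[1,4.48,0.43,17.72,0.0,0.0,-0.0],[1,4.48,0.43,17.72,0.0,0.0,-0.0],[1,4.48,0.43,17.72,0.0,0.0,-0.0],[1,4.48,0.43,17.72,0.0,0.0,-0.0],[1,4.48,0.43,17.72,0.0,0.0,-0.0]]
```

play_rows --motion '[[[-1, 2, 0.2, 3.3, 0, 0, 0], [-1, 4.5, 0.4, 6.7, 0, 0, 0], [-1, 4.5, 0.4, 10, 0, 0, 0], [-1, 4.5, 0.4, 13.9, 0, 0, 0], [-1, 4.5, 0.4, 16.7, 0, 0, 0], [-1, 4.5, 0.4, 17.7, 0, 0, 0], [-1, 4.5, 0.4, 17.7, 0, 0, 0], [1, 4.5, 0.4, 17.7, 0, 0, 0], [1, 4.5, 0.4, 17.7, 0, 0, 0], [1, 4.5, 0.4, 17.7, 0, 0, 0], [1, 4.5, 0.4, 17.7, 0, 0, 0], [1, 4.5, 0.4, 17.7, 0, 0, 0], [1, 4.5, 0.4, 17.7, 0, 0, 0]]]' --newtons 40

```text
t: 10.32
tool_pos: [0.4525, 0.2859, 0.0252]
tool_rot: [2.052, 2.376, 0.005]
contact_force: [-0.3, -0.3, 5.4]
opening: 0.053
```

```bash
python3 - <<'E'
from deck import *
P,phi=load(); yaw=.14629
p,r,o=cur(); print(o["t"],np.round(p,4),o["opening"],np.round(o["contact_force"],1))
zd=-P[1][:,2]; xd=P[1][:,0]
q=r; t=ori(zd,xd)
D=lambda x,y,z:d2w(P,[x,y,z])[0]
print(np.round(D(0,72,23),4), np.degrees((r.inv()*t).as_rotvec()))
rows([(p+[0,0,.15],r,1,0),(D(0,72,110),t,1,1)],step=.05)
rows([(D(0,72,110),t,1,0),(D(0,72,50),t,1,0),(D(0,72,26),t,1,0)],step=.02)
E
```

```text
10.325 [0.4525 0.2859 0.0252] 0.05296668790564266 [-0.3 -0.3  5.4]
[0.5843 0.0831 0.0819] [-1.77921393e+01 -3.26879210e-02 -6.26569838e-03]
9 rows
[[1,0.0,0.02,-5.0,0.0,0.0,0.0],[1,0.01,0.04,-10.0,0.0,0.0,0.0],[1,0.01,0.05,-15.0,0.0,0.0,0.0],[1,-4.39,1.53,-14.79,-3.6,-0.0,-0.0],[1,-8.78,3.01,-14.57,-7.1,-0.0,-0.0],[1,-13.18,4.49,-14.36,-10.7,-0.0,-0.0],[1,-17.58,5.97,-14.14,-14.2,-0.0,-0.0],[1,-21.97,7.45,-13.93,-17.8,-0.0,-0.0],[1,-21.97,7.45,-13.93,-17.8,-0.0,-0.0]]
20 rows
[[1,-1.57,0.53,-1.0,-1.3,-0.0,-0.0],[1,-3.14,1.06,-1.99,-2.5,-0.0,-0.0],[1,-4.71,1.6,-2.99,-3.8,-0.0,-0.0],[1,-6.28,2.13,-3.98,-5.1,-0.0,-0.0],[1,-7.85,2.66,-4.98,-6.4,-0.0,-0.0],[1,-9.42,3.19,-5.97,-7.6,-0.0,-0.0],[1,-10.99,3.72,-6.97,-8.9,-0.0,-0.0],[1,-12.56,4.26,-7.96,-10.2,-0.0,-0.0],[1,-14.13,4.79,-8.96,-11.4,-0.0,-0.0],[1,-15.7,5.32,-9.95,-12.7,-0.0,-0.0],[1,-17.26,5.85,-10.95,-14.0,-0.0,-0.0],[1,-18.83,6.38,-11.94,-15.3,-0.0,-0.0],[1,-20.4,6.92,-12.94,-16.5,-0.0,-0.0],[1,-21.97,7.45,-13.93,-17.8,-0.0,-0.0],[1,-21.97,7.91,-12.5,-17.8,-0.0,-0.0],[1,-21.98,8.36,-11.07,-17.8,-0.0,-0.0],[1,-21.98,8.82,-9.65,-17.8,-0.0,-0.0],[1,-21.98,9.28,-8.22,-17.8,-0.0,-0.0],[1,-21.98,9.65,-7.08,-17.8,-0.0,-0.0],[1,-21.98,10.01,-5.93,-17.8,-0.0,-0.0]]
```

play_rows --motion '[[[1, 0, 0, -4, 0, 0, 0], [1, 0, 0, -9, 0, 0, 0], [1, 0, 0, -14, 0, 0, 0], [1, -4.4, 1.5, -14.8, -3.6, 0, 0], [1, -8.8, 3, -14.6, -7.1, 0, 0], [1, -13.2, 4.5, -14.4, -10.7, 0, 0], [1, -17.6, 6, -14.1, -14.2, 0, 0], [1, -22, 7.5, -13.9, -17.8, 0, 0], [1, -22, 7.5, -13.9, -17.8, 0, 0], [1, -22, 7.5, -13.9, -17.8, 0, 0]]]'

```text
t: 11.58
tool_pos: [0.5578, 0.0792, 0.1639]
tool_rot: [1.907, 2.208, 0.35]
contact_force: [-0.1, -0.1, -0.6]
opening: 0.0529
```

```bash
python3 - <<'E'
from deck import *
P,phi=load()
p,r,o=cur(); print(o["t"],np.round(p,4),o["opening"],np.round(o["contact_force"],1))
print("deck coords",np.round(P[1].T@(p-P[0])*1000,1))
a=ctrl.get_image("scene");b=ctrl.get_image("side");w=ctrl.get_image("wrist")
cv2.imwrite("pics/w4.png",cv2.resize(w["color"][:,:,::-1],None,fx=1.5,fy=1.5))
crop(b,170,130,330,300,4,"b4")
D=lambda x,y,z:d2w(P,[x,y,z])[0]; t=ori(-P[1][:,2],P[1][:,0])
rows([(D(0,72,60),t,1,0),(D(0,72,27),t,1,1)],step=.02)
E
```

```text
11.575 [0.5578 0.0792 0.1639] 0.05293117003658044 [-0.1 -0.1 -0.6]
deck coords [-1.000e-01  7.210e+01  1.093e+02]
6 rows
[[1,-0.03,-0.01,1.65,-0.0,-0.0,0.0],[1,-0.06,-0.02,3.31,-0.0,-0.0,0.1],[1,-0.09,-0.04,4.96,-0.0,-0.1,0.1],[1,-0.1,-0.03,6.61,-0.0,-0.1,0.1],[1,-0.1,-0.03,8.26,-0.0,-0.1,0.1],[1,-0.1,-0.03,8.26,-0.0,-0.1,0.1]]
```

View pics/w4.png

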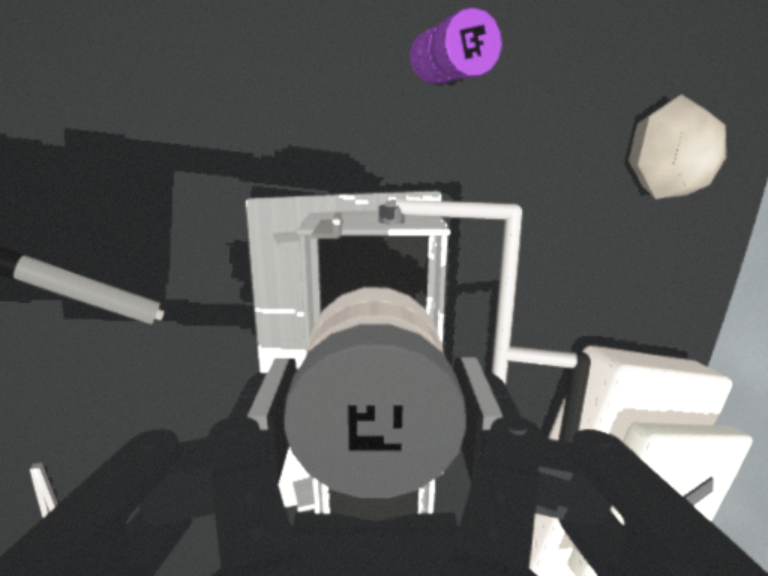

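View pics/b4.png

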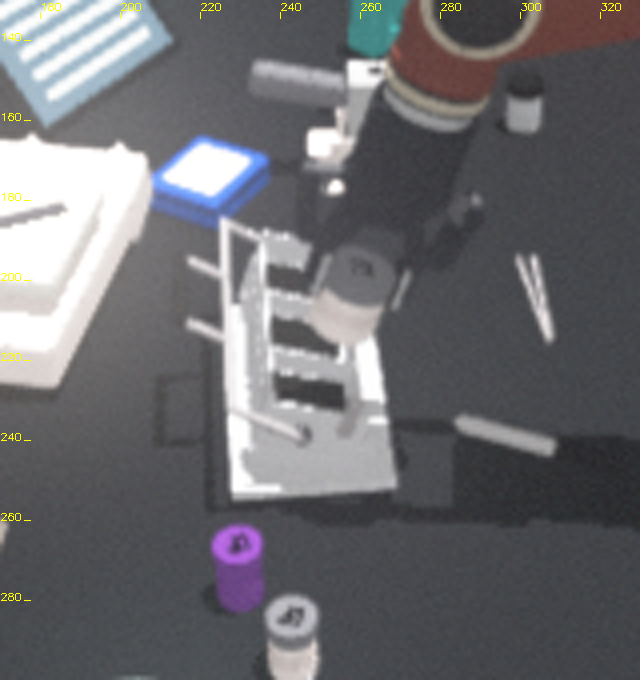

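play_rows --motion '[[[1, 0, 0, 2, 0, 0, 0], [1, 0, 0, 4, 0, 0, 0], [1, 0, 0, 5.5, 0, 0, 0], [1, 0, 0, 6.8, 0, 0, 0], [1, 0, 0, 7.6, 0, 0, 0], [1, 0, 0, 8, 0, 0, 0], [1, 0, 0, 8.3, 0, 0, 0], [1, 0, 0, 8.3, 0, 0, 0]]]'

```text
t: 12.72
tool_pos: [0.5836, 0.0839, 0.0856]
tool_rot: [1.904, 2.209, 0.351]
contact_force: [-0.3, -0.2, -1.2]
opening: 0.0526
```

```bash
python3 - <<'E'
from deck import *
P,phi=load()
p,r,o=cur(); print(o["t"],np.round(p,4),o["opening"],np.round(o["contact_force"],1))
print("deck coords",np.round(P[1].T@(p-P[0])*1000,1))
b=ctrl.get_image("side")
crop(b,190,150,290,260,6,"b5")
E
```

```text
12.725 [0.5836 0.0839 0.0856] 0.05255909913753817 [-0.3 -0.2 -1.2]
deck coords [ 0.6 72.9 26.7]
```

View pics/b5.png

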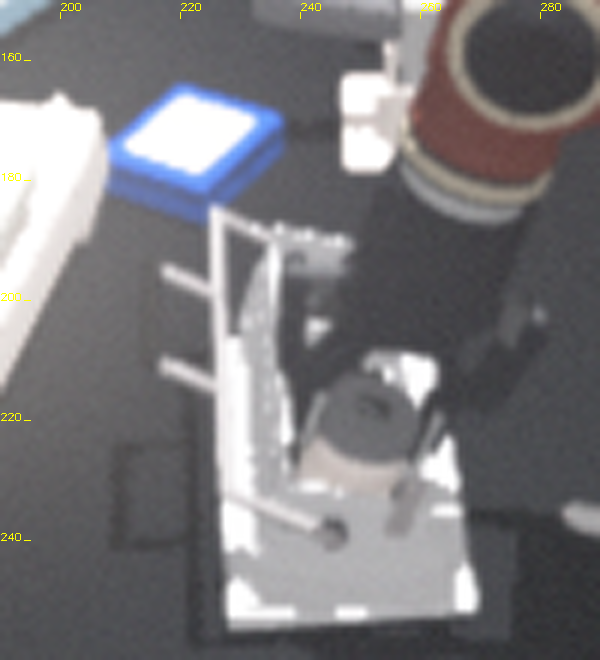

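play_rows --motion '[[[1, 0, 0, 0.1, 0, 0, 0], [1, 0, 0, 0.2, 0, 0, 0], [1, 0, 0, 0.2, 0, 0, 0]]]'

```text
t: 13.15
tool_pos: [0.5844, 0.084, 0.0845]
tool_rot: [1.904, 2.208, 0.351]
contact_force: [-3.8, -0.5, 3.6]
opening: 0.0524
```

play_rows --motion '[[[-0.3, 0, 0, 0, 0, 0, 0], [-0.4, 0, 0, 0, 0, 0, 0], [-0.5, 0, 0, 0, 0, 0, 0], [-0.6, 0, 0, 0, 0, 0, 0], [-0.6, 0, 0, 0, 0, 0, 0], [-0.6, 0, 0, -2, 0, 0, 0], [-0.6, 0, 0, -5, 0, 0, 0], [-0.6, 0, 0, -9, 0, 0, 0], [-0.6, -1, 0, -14, 0, 0, 0], [-0.6, -1, 0, -14, 0, 0, 0]]]'

```text
t: 14.4
tool_pos: [0.5453, 0.067, 0.2239]
tool_rot: [1.898, 2.201, 0.359]
contact_force: [-0.2, 0.8, -0.2]
opening: 0.0682
```

```bash
python3 - <<'E'
from deck import *
P,phi=load()
p,r,o=cur(); print(o["t"],np.round(p,4),o["opening"],np.round(o["contact_force"],1))
w=ctrl.get_image("wrist")
cv2.imwrite("pics/w6.png",cv2.resize(w["color"][:,:,::-1],None,fx=1.5,fy=1.5))
b=ctrl.get_image("side"); crop(b,170,150,330,310,4,"b6")
E
```

```text
14.4 [0.5453 0.067  0.2239] 0.06816157602226577 [-0.2  0.8 -0.2]
```

View pics/w6.png

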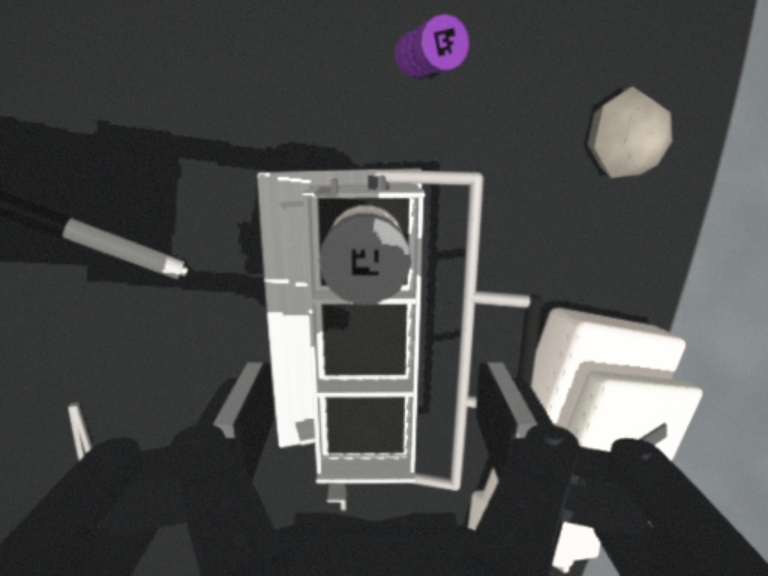

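View pics/b6.png

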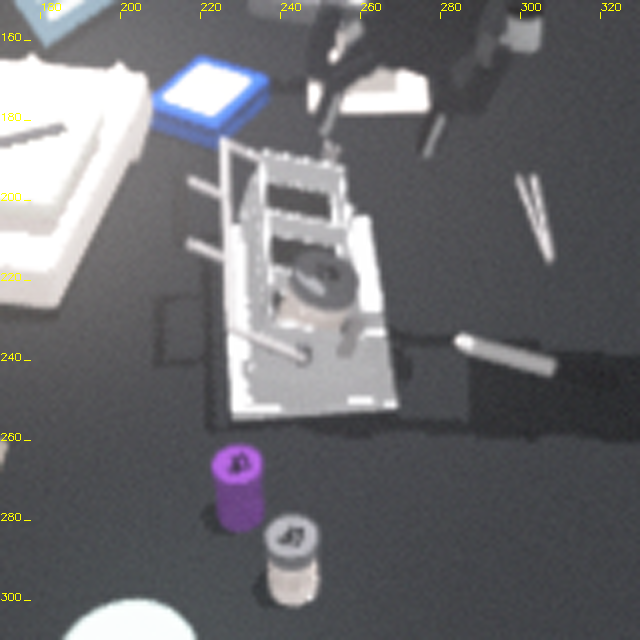

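The wide pot stands in the +y bay, code at (365,262). On to the narrow pot.

```bash
python3 - <<'E'
from deck import *
yaw=.14629
q=ori([0,0,-1],[np.cos(yaw),np.sin(yaw),0])
rows([([.585,.235,.20],q,-.6,2)],step=.05)
E
```

```text
6 rows
[[-0.6,3.99,1.43,0.95,4.5,-0.0,0.0],[-0.6,7.98,2.85,1.9,9.1,-0.0,0.0],[-0.6,11.97,4.28,2.85,13.6,-0.0,0.1],[-0.6,15.95,5.71,3.79,18.1,-0.0,0.1],[-0.6,15.95,5.71,3.79,18.1,-0.0,0.1],[-0.6,15.95,5.71,3.79,18.1,-0.0,0.1]]
```

play_rows --motion '[[[-0.6, 4, 1.4, 0.5, 4.5, 0, 0], [-0.6, 8, 2.9, 1.5, 9.1, 0, 0], [-0.6, 12, 4.3, 2.7, 13.6, 0, 0], [-0.6, 16, 5.7, 3.8, 18.1, 0, 0], [-0.6, 16, 5.7, 3.8, 18.1, 0, 0], [-0.6, 16, 5.7, 3.8, 18.1, 0, 0]]]'

```text
t: 15.25
tool_pos: [0.5841, 0.2352, 0.1979]
tool_rot: [-2.05, -2.379, 0.004]
contact_force: [0.7, -0.2, 0.2]
opening: 0.0682
```

```bash
python3 - <<'E'
from h import *
import pickle
p,r,o=cur(); print(o["t"],np.round(p,4))
w=ctrl.get_image("wrist"); pickle.dump(w,open("w7.pkl","wb"))
cv2.imwrite("pics/w7.png",cv2.resize(w["color"][:,:,::-1],None,fx=1.5,fy=1.5,interpolation=cv2.INTER_CUBIC))
E
```

```text
15.25 [0.5841 0.2352 0.1979]
```

View pics/w7.png

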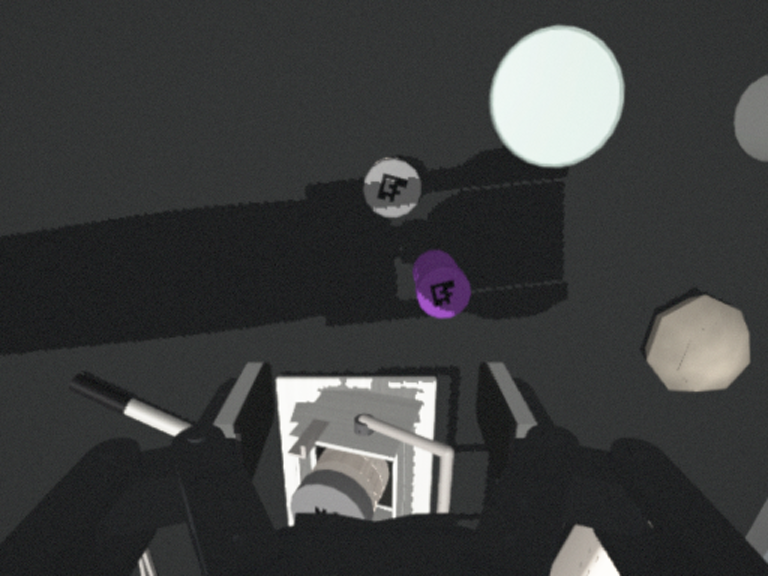

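Narrow (grey cap) at (392,187); purple at (443,291) stays 60 mm off the jaw line.

```bash
python3 - <<'E'
from deck import *
w=pickle.load(open("w7.pkl","rb")); yaw=.14629
c=onz(w,(392/1.5,187/1.5),.054); print(c, onz(w,(443/1.5,291/1.5),.054))
q=ori([0,0,-1],[np.cos(yaw),np.sin(yaw),0])
rows([([c[0],c[1],.10],q,-.6,0),([c[0],c[1],.025],q,-.6,2),([c[0],c[1],.025],q,1,5)],step=.04)
E
```

```text
[0.58753996 0.28682996 0.054     ] [0.63106212 0.225684   0.054     ]
13 rows
[[-0.6,1.7,0.37,3.29,-0.0,0.0,0.0],[-0.6,3.4,0.74,6.58,-0.1,0.0,0.0],[-0.6,5.1,1.11,9.88,-0.1,0.0,0.1],[-0.6,5.1,1.11,13.63,-0.1,0.0,0.1],[-0.6,5.11,1.12,17.38,-0.1,0.0,0.1],[-0.6,5.11,1.12,17.38,-0.1,0.0,0.1],[-0.6,5.11,1.12,17.38,-0.1,0.0,0.1],[1,5.11,1.12,17.38,-0.1,0.0,0.1],[1,5.11,1.12,17.38,-0.1,0.0,0.1],[1,5.11,1.12,17.38,-0.1,0.0,0.1],[1,5.11,1.12,17.38,-0.1,0.0,0.1],[1,5.11,1.12,17.38,-0.1,0.0,0.1],[1,5.11,1.12,17.38,-0.1,0.0,0.1]]
```

play_rows --motion '[[[-0.6, 2.5, 0.5, 2, 0, 0, 0], [-0.6, 5.1, 1, 6, 0, 0, 0], [-0.6, 5.1, 1, 10, 0, 0, 0], [-0.6, 5.1, 1, 14, 0, 0, 0], [-0.6, 5.1, 1, 16.5, 0, 0, 0], [-0.6, 5.1, 1, 17.3, 0, 0, 0], [-0.6, 5.1, 1, 17.3, 0, 0, 0], [1, 5.1, 1, 17.3, 0, 0, 0], [1, 5.1, 1, 17.3, 0, 0, 0], [1, 5.1, 1, 17.3, 0, 0, 0], [1, 5.1, 1, 17.3, 0, 0, 0], [1, 5.1, 1, 17.3, 0, 0, 0], [1, 5.1, 1, 17.3, 0, 0, 0]]]' --newtons 40

```text
t: 16.92
tool_pos: [0.5875, 0.287, 0.0278]
tool_rot: [2.051, 2.379, 0.001]
contact_force: [-1.9, -0.5, 6.1]
opening: 0.0349
```

```bash
python3 - <<'E'
from deck import *
P,phi=load()
p,r,o=cur(); print(o["t"],np.round(p,4),o["opening"],np.round(o["contact_force"],1))
t=ori(-P[1][:,2],P[1][:,0])
D=lambda x,y,z:d2w(P,[x,y,z])[0]
rows([(p+[0,0,.15],r,1,0),(D(0,0,110),t,1,2)],step=.05)
E
```

```text
16.925 [0.5875 0.287  0.0278] 0.03487200110999571 [-1.9 -0.5  6.1]
11 rows
[[1,0.0,0.01,-5.0,0.0,0.0,0.0],[1,0.0,0.01,-10.0,0.0,0.0,0.0],[1,0.0,0.02,-15.0,0.0,0.0,0.0],[1,-4.55,-0.98,-14.78,-3.0,-0.0,0.0],[1,-9.11,-1.99,-14.56,-6.0,-0.0,0.0],[1,-13.66,-2.99,-14.35,-9.0,-0.0,0.0],[1,-18.21,-3.99,-14.13,-12.0,-0.0,0.0],[1,-22.77,-4.99,-13.91,-14.9,-0.0,0.1],[1,-27.32,-5.99,-13.69,-17.9,-0.0,0.1],[1,-27.32,-5.99,-13.69,-17.9,-0.0,0.1],[1,-27.32,-5.99,-13.69,-17.9,-0.0,0.1]]
```

play_rows --motion '[[[1, 0, 0, -4, 0, 0, 0], [1, 0, 0, -9, 0, 0, 0], [1, 0, 0, -14, 0, 0, 0], [1, -3, -0.7, -18, -3, 0, 0], [1, -8, -2, -19, -6, 0, 0], [1, -13.7, -3, -19, -9, 0, 0], [1, -18.2, -4, -19, -12, 0, 0], [1, -22.8, -5, -18, -14.9, 0, 0], [1, -27.3, -6, -16, -17.9, 0, 0], [1, -27.3, -6, -13.7, -17.9, 0, 0], [1, -27.3, -6, -13.7, -17.9, 0, 0], [1, -27.3, -6, -13.7, -17.9, 0, 0]]]'

```text
t: 18.42
tool_pos: [0.5686, 0.0085, 0.1656]
tool_rot: [1.903, 2.209, 0.35]
contact_force: [0.7, 0.2, -0.5]
opening: 0.0348
```

```bash
python3 - <<'E'
from deck import *
P,phi=load()
p,r,o=cur(); print(o["t"],np.round(p,4),o["opening"],np.round(o["contact_force"],1))
print("deck coords",np.round(P[1].T@(p-P[0])*1000,1))
w=ctrl.get_image("wrist")
cv2.imwrite("pics/w8.png",cv2.resize(w["color"][:,:,::-1],None,fx=1.5,fy=1.5))
D=lambda x,y,z:d2w(P,[x,y,z])[0]; t=ori(-P[1][:,2],P[1][:,0])
rows([(D(0,0,60),t,1,0),(D(0,0,28.5),t,1,1)],step=.02)
E
```

```text
18.425 [0.5686 0.0085 0.1656] 0.03483035306505206 [ 0.7  0.2 -0.5]
deck coords [  0.8   0.5 110.8]
6 rows
[[1,-0.02,-0.04,1.71,0.0,-0.0,0.0],[1,-0.04,-0.09,3.41,0.1,-0.0,0.1],[1,-0.06,-0.13,5.12,0.1,-0.0,0.1],[1,-0.06,-0.14,6.7,0.1,-0.0,0.1],[1,-0.06,-0.14,8.27,0.1,-0.0,0.1],[1,-0.06,-0.14,8.27,0.1,-0.0,0.1]]
```

View pics/w8.png

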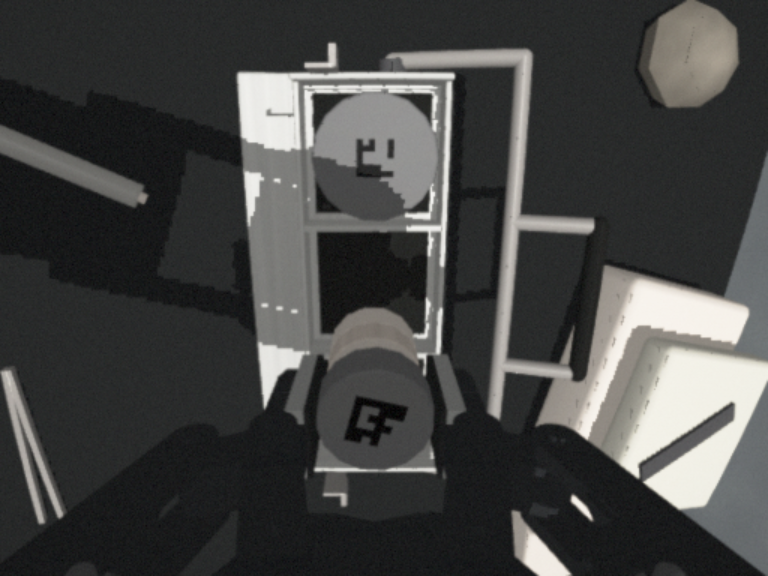

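play_rows --motion '[[[1, 0, 0, 2, 0, 0, 0], [1, 0, 0, 4, 0, 0, 0], [1, 0, 0, 5.5, 0, 0, 0], [1, 0, 0, 6.8, 0, 0, 0], [1, 0, 0, 7.6, 0, 0, 0], [1, 0, 0, 8, 0, 0, 0], [1, 0, 0, 8.3, 0, 0, 0], [1, 0, 0, 8.4, 0, 0, 0], [1, 0, 0, 8.4, 0, 0, 0]]]'

```text
t: 19.6
tool_pos: [0.5949, 0.0123, 0.0871]
tool_rot: [1.902, 2.208, 0.351]
contact_force: [-4.6, -1.4, 3.8]
opening: 0.0349
```

```bash
python3 - <<'E'
from deck import *
P,phi=load()
p,r,o=cur(); print(o["t"],np.round(p,4),o["opening"],np.round(o["contact_force"],1))
print("deck coords",np.round(P[1].T@(p-P[0])*1000,1))
E
```

```text
19.6 [0.5949 0.0123 0.0871] 0.03489982720967311 [-4.6 -1.4  3.8]
deck coords [ 1.8  0.4 28. ]
```

Contact is felt at floor height, so I'll release and retreat.

play_rows --motion '[[[0.15, 0, 0, 0, 0, 0, 0], [0.0, 0, 0, 0, 0, 0, 0], [-0.15, 0, 0, 0, 0, 0, 0], [-0.3, 0, 0, 0, 0, 0, 0], [-0.3, 0, 0, 0, 0, 0, 0], [-0.3, 0, 0, -2, 0, 0, 0], [-0.3, 0, 0, -5, 0, 0, 0], [-0.5, 0, 0, -9, 0, 0, 0], [-0.6, -4, 0, -14, 0, 0, 0], [-0.6, -4, 0, -17, 0, 0, 0], [-0.6, -4, 0, -17, 0, 0, 0], [-0.6, -4, 0, -17, 0, 0, 0]]]'

```text
t: 21.1
tool_pos: [0.5481, -0.0346, 0.2472]
tool_rot: [1.903, 2.21, 0.35]
contact_force: [0.1, -0.3, -0.3]
opening: 0.0682
```

```bash
python3 - <<'E'
from deck import *
P,phi=load()
p,r,o=cur(); print(o["t"],np.round(p,4),o["opening"],np.round(o["contact_force"],1))
w=ctrl.get_image("wrist");pickle.dump(w,open("w9.pkl","wb"))
overlay(w,P,1.65,(150,20,350,340),2,"w9",.8); crop(w,190,80,330,240,5,"w9c")
cv2.imwrite("pics/w9f.png",cv2.resize(w["color"][:,:,::-1],None,fx=1.5,fy=1.5))
b=ctrl.get_image("side"); crop(b,170,150,330,310,4,"b9")
E
```

```text
21.1 [ 0.5481 -0.0346  0.2472] 0.06819853631001224 [ 0.1 -0.3 -0.3]
```

View pics/w9f.png

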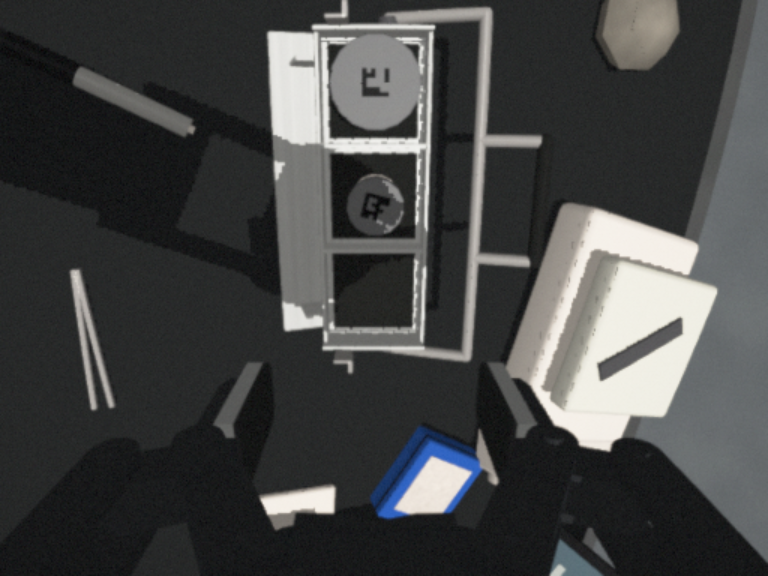

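View pics/w9c.png

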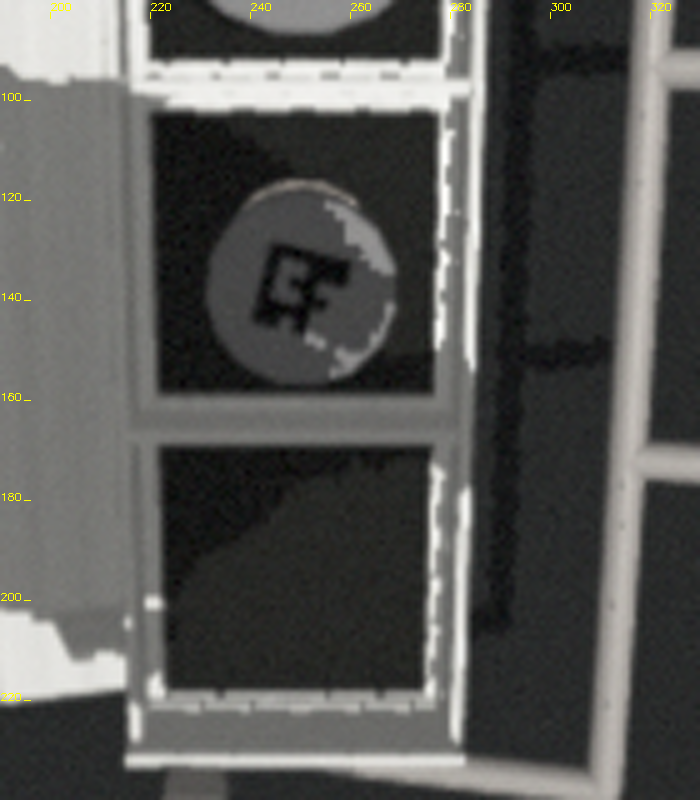

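View pics/b9.png

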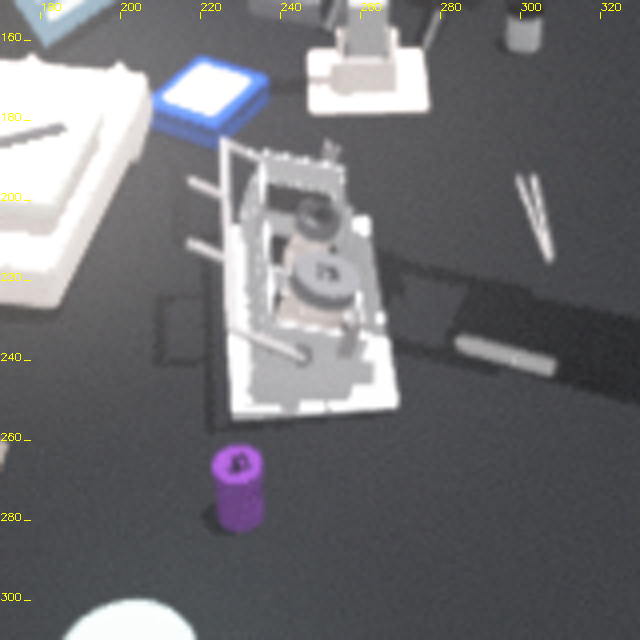

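Both pots are in their bays: wide code at (375,80), narrow at (375,205). Next I'll look at the scanner in its holder.

```bash
python3 - <<'E'
from deck import *
p,r,o=cur();print(np.round(o["q"],2))
y=np.radians(-86.5); q=ori([0,0,-1],[np.cos(y),np.sin(y),0])
print(np.degrees((r.inv()*q).as_rotvec()))
rows([([.50,-.346,.27],q,-1,2)],step=.05)
E
```

```text
[-0.26 -0.35  1.97  0.13  1.23 -0.44]
[ 13.54600414 -14.85975781  94.19736051]
13 rows
[[-1,-2.74,-0.74,-0.47,1.2,-1.4,8.6],[-1,-5.47,-1.49,-0.94,2.5,-2.7,17.1],[-1,-8.21,-2.23,-1.41,3.7,-4.1,25.7],[-1,-10.95,-2.97,-1.88,4.9,-5.4,34.3],[-1,-13.68,-3.72,-2.35,6.2,-6.8,42.8],[-1,-16.42,-4.46,-2.82,7.4,-8.1,51.4],[-1,-19.16,-5.2,-3.29,8.6,-9.5,59.9],[-1,-21.89,-5.95,-3.76,9.9,-10.8,68.5],[-1,-24.63,-6.69,-4.23,11.1,-12.2,77.1],[-1,-27.37,-7.43,-4.69,12.3,-13.5,85.6],[-1,-30.1,-8.18,-5.16,13.5,-14.9,94.2],[-1,-30.1,-8.18,-5.16,13.5,-14.9,94.2],[-1,-30.1,-8.18,-5.16,13.5,-14.9,94.2]]
```

play_rows --motion '[[[-1, -2.7, -0.7, -1, 1.2, -1.4, 8.6], [-1, -5.5, -1.5, -1.5, 2.5, -2.7, 17.1], [-1, -8.2, -2.2, -2, 3.7, -4.1, 25.7], [-1, -10.9, -3, -2.4, 4.9, -5.4, 34.3], [-1, -13.7, -3.7, -2.8, 6.2, -6.8, 42.8], [-1, -16.4, -4.5, -3.2, 7.4, -8.1, 51.4], [-1, -19.2, -5.2, -3.6, 8.6, -9.5, 59.9], [-1, -21.9, -5.9, -4, 9.9, -10.8, 68.5], [-1, -24.6, -6.7, -4.4, 11.1, -12.2, 77.1], [-1, -27.4, -7.4, -4.8, 12.3, -13.5, 85.6], [-1, -30.1, -8.2, -5.2, 13.5, -14.9, 94.2], [-1, -30.1, -8.2, -5.2, 13.5, -14.9, 94.2], [-1, -30.1, -8.2, -5.2, 13.5, -14.9, 94.2]]]'

```text
t: 22.82
tool_pos: [0.4996, -0.3451, 0.2686]
tool_rot: [-3.139, -0.098, 0.002]
contact_force: [0.5, -0.1, 0.0]
opening: 0.0852
```

```bash
python3 - <<'E'
from h import *
import pickle
p,r,o=cur(); print(o["t"],np.round(p,4),np.round(r.as_matrix(),3).tolist(),np.round(o["q"],2))
w=ctrl.get_image("wrist"); pickle.dump(w,open("w10.pkl","wb"))
cv2.imwrite("pics/w10.png",cv2.resize(w["color"][:,:,::-1],None,fx=1.5,fy=1.5,interpolation=cv2.INTER_CUBIC))
crop(w,190,40,330,190,5,"w10c")
E
```

```text
22.825 [ 0.4996 -0.3451  0.2686] [[0.998, 0.063, -0.001], [0.063, -0.998, 0.001], [-0.001, -0.001, -1.0]] [-0.73 -0.01  1.61 -0.    1.54  0.78]
```

View pics/w10.png

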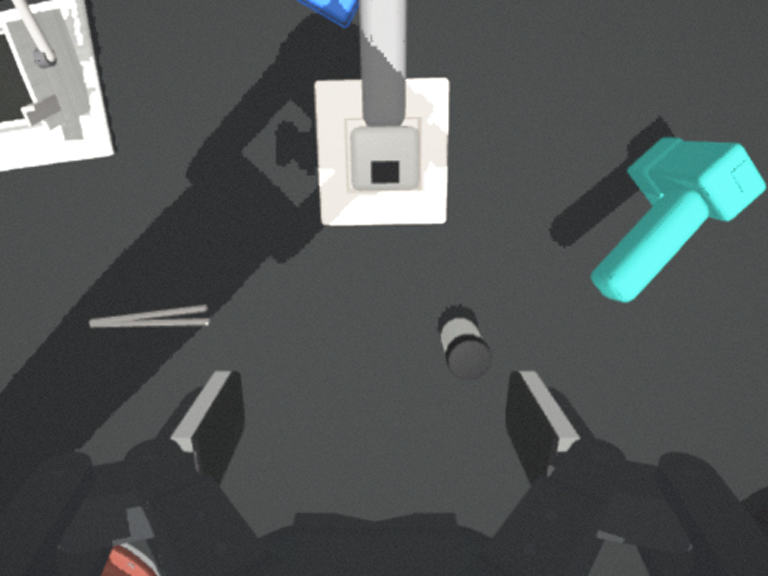

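View pics/w10c.png

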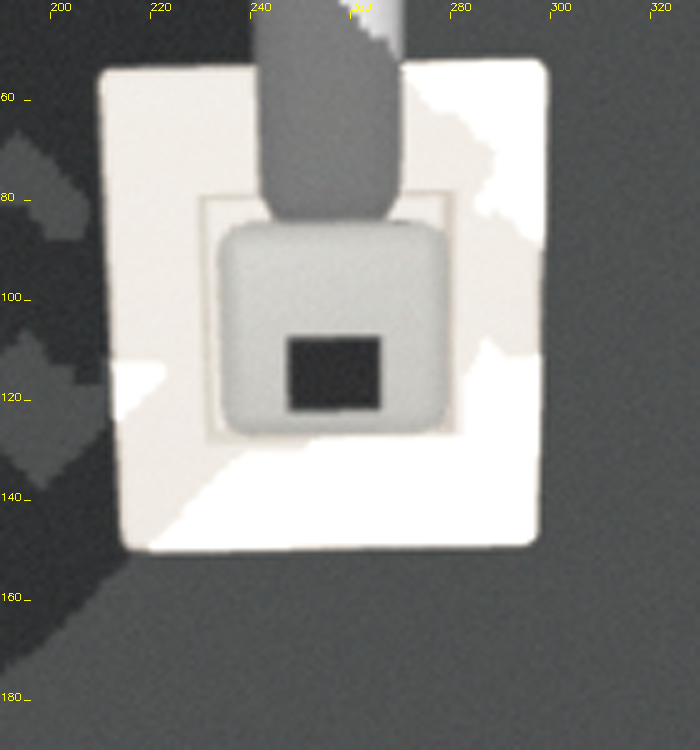

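The grey scanner is nose down in the holder with its head top at crop (218..448, 222..437). The turquoise one at (690,210) is the look-alike.

```bash
python3 - <<'E'
from h import *
import pickle
w=pickle.load(open("w10.pkl","rb")); c=lambda x,y:(x/5+190-.5,y/5+40-.5)
F=np.array([onz(w,c(*k),.008) for k in [(100,68),(548,58),(538,547),(122,551)]]);print(np.round(F*1000,1),F.mean(0))
e=F[0]-F[3]+F[1]-F[2];print("foot yaw",np.degrees(np.arctan2(e[1],e[0])), np.linalg.norm(F[0]-F[3]),np.linalg.norm(F[0]-F[1]))
H=np.array([onz(w,c(*k),.111) for k in [(218,222),(448,222),(449,436),(221,437)]]);print(np.round(H*1000,1),H.mean(0))
e=H[0]-H[3]+H[1]-H[2];print("head yaw",np.degrees(np.arctan2(e[1],e[0])),np.linalg.norm(H[0]-H[3]),np.linalg.norm(H[0]-H[1]))
K=np.array([onz(w,c(*k),.048) for k in [(198,192),(455,190),(462,432),(210,441)]]);print("pocket outer",np.round(K*1000,1),K.mean(0))
# handle centreline at z~.12: edges
for k in [(330,218),(335,10)]: print("handle",np.round(onz(w,c(*k),.115),4))
S=np.array([onz(w,c(*k),.111) for k in [(287,337),(381,337),(381,411),(287,411)]]);e=S[0]-S[3]+S[1]-S[2];print("slot yaw",np.degrees(np.arctan2(e[1],e[0])),S.mean(0))
E
```

```text
[[ 622.7 -288.     8. ]
 [ 631.9 -396.9    8. ]
 [ 511.4 -406.7    8. ]
 [ 503.5 -297.2    8. ]] [ 0.56738963 -0.34721066  0.008     ]
foot yaw 4.521338385190224 0.11954384732552915 0.10931620960611241
[[ 585.7 -324.   111. ]
 [ 588.4 -366.6  111. ]
 [ 549.1 -370.2  111. ]
 [ 546.1 -326.5  111. ]] [ 0.56731429 -0.34680312  0.111     ]
head yaw 4.401166340248167 0.039647465477097854 0.04267568711029705
pocket outer [[ 593.3 -315.9   48. ]
 [ 597.4 -373.2   48. ]
 [ 543.9 -379.5   48. ]
 [ 538.2 -321.1   48. ]] [ 0.56818167 -0.34744321  0.048     ]
handle [ 0.5876 -0.3446  0.115 ]
handle [ 0.6232 -0.3431  0.115 ]
slot yaw 3.862826466474504 [ 0.55927672 -0.34733341  0.111     ]
```

```bash
python3 - <<'E'
from h import *
y=np.radians(-85.6); q=ori([0,0,-1],[np.cos(y),np.sin(y),0])
c=[.5673,-.347]
rows([(c+[.15],q,-1,0),(c+[.070],q,-1,2),(c+[.070],q,1,5)],step=.04)
E
```

```text
14 rows
[[-1,1.69,0.16,2.98,-0.0,0.0,-0.2],[-1,3.37,0.32,5.95,-0.0,0.0,-0.4],[-1,5.06,0.48,8.93,-0.0,0.0,-0.6],[-1,6.75,0.64,11.9,-0.0,0.1,-0.8],[-1,6.75,0.64,15.9,-0.0,0.1,-0.8],[-1,6.75,0.64,19.9,-0.0,0.1,-0.8],[-1,6.75,0.64,19.9,-0.0,0.1,-0.8],[-1,6.75,0.64,19.9,-0.0,0.1,-0.8],[1,6.75,0.64,19.9,-0.0,0.1,-0.8],[1,6.75,0.64,19.9,-0.0,0.1,-0.8],[1,6.75,0.64,19.9,-0.0,0.1,-0.8],[1,6.75,0.64,19.9,-0.0,0.1,-0.8],[1,6.75,0.64,19.9,-0.0,0.1,-0.8],[1,6.75,0.64,19.9,-0.0,0.1,-0.8]]
```

play_rows --motion '[[[-1, 2, 0.2, 3, 0, 0, -0.2], [-1, 4.5, 0.4, 5, 0, 0, -0.4], [-1, 6.7, 0.6, 8, 0, 0, -0.6], [-1, 6.75, 0.65, 12, 0, 0, -0.8], [-1, 6.75, 0.65, 16, 0, 0, -0.8], [-1, 6.75, 0.65, 18.9, 0, 0, -0.8], [-1, 6.75, 0.65, 19.9, 0, 0, -0.8], [-1, 6.75, 0.65, 19.9, 0, 0, -0.8], [1, 6.75, 0.65, 19.9, 0, 0, -0.8], [1, 6.75, 0.65, 19.9, 0, 0, -0.8], [1, 6.75, 0.65, 19.9, 0, 0, -0.8], [1, 6.75, 0.65, 19.9, 0, 0, -0.8], [1, 6.75, 0.65, 19.9, 0, 0, -0.8], [1, 6.75, 0.65, 19.9, 0, 0, -0.8]]]' --newtons 70

```text
t: 24.62
tool_pos: [0.5681, -0.3477, 0.0718]
tool_rot: [3.138, 0.12, 0.002]
contact_force: [0.1, 1.1, 5.7]
opening: 0.0432
```

```bash
python3 - <<'E'
from h import *
import pickle
p,r,o=cur(); print(o["t"],np.round(p,4),np.round(r.as_matrix(),3).tolist(),np.round(o["q"],2),o["opening"],o["contact_force"],o["wrist_torque"])
pickle.dump((p,r.as_matrix()),open("grasp.pkl","wb"))
w=ctrl.get_image("wrist")
cv2.imwrite("pics/w11.png",cv2.resize(w["color"][:,:,::-1],None,fx=1.5,fy=1.5,interpolation=cv2.INTER_CUBIC))
E
```

```text
24.625 [ 0.5681 -0.3477  0.0718] [[0.997, 0.077, 0.001], [0.077, -0.997, -0.001], [0.001, 0.001, -1.0]] [-0.66  0.28  1.63 -0.    1.23  0.83] 0.043176893867074156 [0.09398148 1.05782073 5.66851502] [ 0.0749647   0.06006194 -0.01722726]
```

View pics/w11.png

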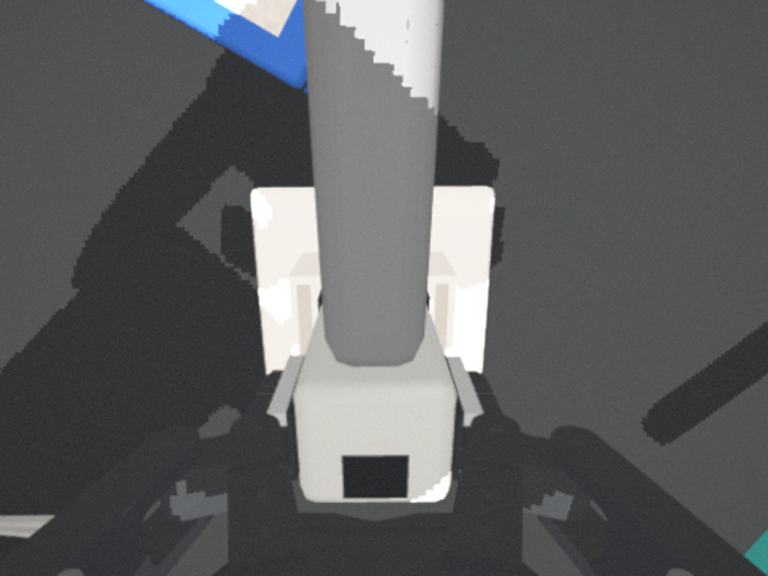

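play_rows --motion '[[[1, 0, 0, -1, 0, 0, 0], [1, 0, 0, -3, 0, 0, 0], [1, 0, 0, -7, 0, 0, 0], [1, 0, 0, -12, 0, 0, 0], [1, 0, 0, -18, 0, 0, 0], [1, 0, 0, -18, 0, 0, 0], [1, 0, 0, -18, 0, 0, 0]]]'

```text
t: 25.55
tool_pos: [0.5678, -0.3475, 0.2524]
tool_rot: [3.138, 0.12, 0.002]
contact_force: [0.2, 0.3, -1.3]
opening: 0.0432
```

```bash
python3 - <<'E'
from deck import *
p,r,o=cur(); print(o["t"],np.round(p,4),o["opening"],o["contact_force"],o["wrist_torque"])
w=ctrl.get_image("wrist")
cv2.imwrite("pics/w12.png",cv2.resize(w["color"][:,:,::-1],None,fx=1.5,fy=1.5,interpolation=cv2.INTER_CUBIC))
b=ctrl.get_image("side"); crop(b,200,60,320,190,5,"b12"); a=ctrl.get_image("scene"); crop(a,130,180,270,330,5,"a12")
P,phi=load(); w9=pickle.load(open("w9.pkl","rb"))
crop(w9,210,20,290,90,8,"w9w"); crop(w9,210,100,290,170,8,"w9n")
E
```

```text
25.55 [ 0.5678 -0.3475  0.2524] 0.043165878431784814 [ 0.19362705  0.26038338 -1.3068412 ] [ 0.02709501 -0.00161908 -0.02773036]
```

View pics/w12.png

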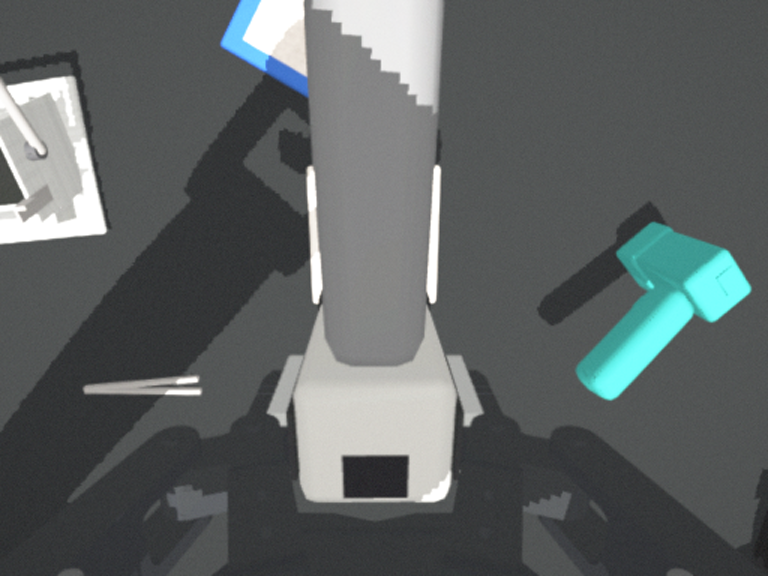

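View pics/w9w.png

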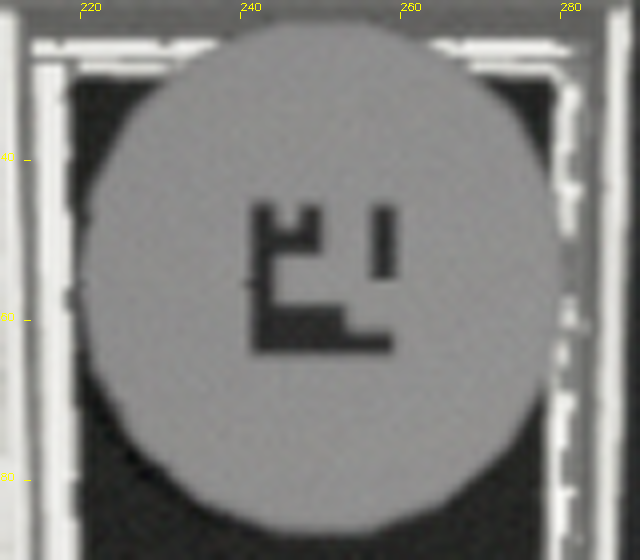

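View pics/w9n.png

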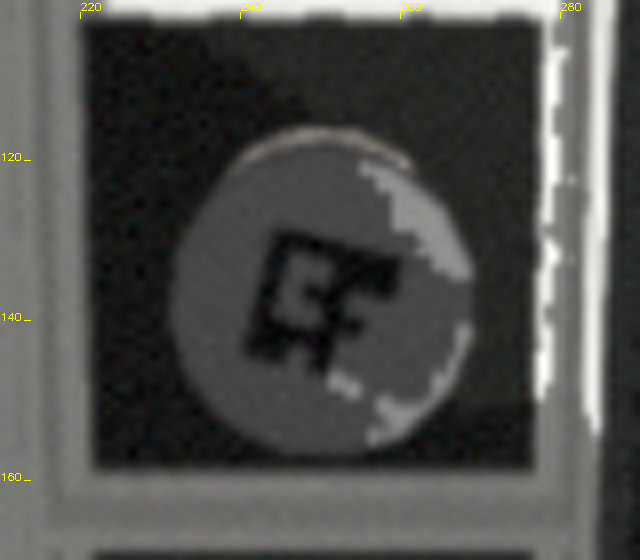

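View pics/b12.png

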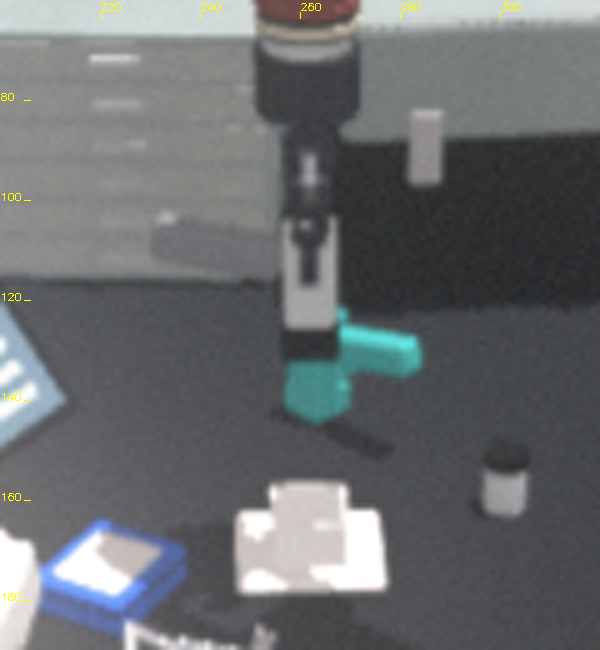

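View pics/a12.png

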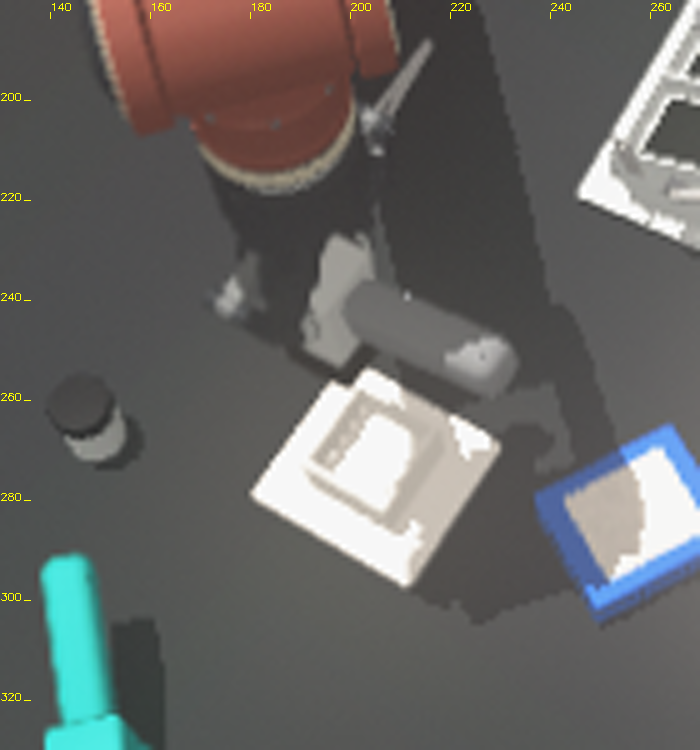

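```bash
cat > codes.py <<'E'
from deck import *
P,phi=load(); n=P[1][:,2]
def onplane(d,uv,h=.054):
    c,v=ray(d,uv); s=((P[0]+n*h-c)@n)/(v@n); return c+v*s
E
python3 - <<'E'
from codes import *
w9=pickle.load(open("w9.pkl","rb"))
cw=onplane(w9,(320/8+210-.5,278/8+20-.5)); cn=onplane(w9,(322/8+210-.5,297/8+100-.5))
for c in(cw,cn): print(np.round(c,4),np.round(P[1].T@(c-P[0])*1000,1))
# diameters check
for a,b in (((80,278,20),(555,278,20)),((170,295,100),(473,295,100))):
    print(np.linalg.norm(onplane(w9,(a[0]/8+209.5,a[1]/8+a[2]-.5))-onplane(w9,(b[0]/8+209.5,b[1]/8+b[2]-.5))))
pickle.dump((cw,cn),open("codes.pkl","wb"))
E
```

```text
[0.5756 0.0818 0.1116] [ 0.8 72.  54. ]
[0.5863 0.0114 0.1117] [ 1.1  0.8 54. ]
0.05119614665894387
0.03486890035242776
```

```bash
cat > rd.py <<'E'
from codes import *
cw,cn=pickle.load(open("codes.pkl","rb"))
S=ori(-n,-P[1][:,1]); off=np.array([-.0008,0,.0608])
def rp(c,d=.08): return c+n*d-S.apply(off)
E
python3 - <<'E'
from rd import *
p,r,o=cur()
print(np.round(rp(cw),4),np.round(rp(cn),4))
rows([([.53,-.18,.30],S,1,0),(rp(cw,.12),S,1,0),(rp(cw),S,1,2)],step=.04)
E
```

```text
[0.5333 0.0755 0.2457] [0.544  0.0051 0.2459]
15 rows
[[1,-0.48,-3.39,-1.01,0.1,3.6,-0.8],[1,-0.97,-6.77,-2.02,0.2,7.2,-1.6],[1,-1.45,-10.16,-3.03,0.3,10.9,-2.4],[1,-1.94,-13.54,-4.04,0.4,14.5,-3.2],[1,-2.42,-16.93,-5.05,0.5,18.1,-4.0],[1,-2.27,-20.55,-4.81,0.5,18.1,-4.0],[1,-2.12,-24.18,-4.57,0.5,18.1,-4.0],[1,-1.97,-27.8,-4.33,0.5,18.1,-4.0],[1,-1.82,-31.42,-4.09,0.5,18.1,-4.0],[1,-1.67,-35.05,-3.86,0.5,18.1,-4.0],[1,-1.52,-38.67,-3.62,0.5,18.1,-4.0],[1,-1.37,-42.29,-3.38,0.5,18.1,-4.0],[1,-0.12,-42.37,0.42,0.5,18.1,-4.0],[1,-0.12,-42.37,0.42,0.5,18.1,-4.0],[1,-0.12,-42.37,0.42,0.5,18.1,-4.0]]
```

play_rows --motion '[[[1, -0.5, -3.4, -1, 0.1, 3.6, -0.8], [1, -1, -6.8, -2, 0.2, 7.2, -1.6], [1, -1.5, -10.2, -3, 0.3, 10.9, -2.4], [1, -1.9, -13.5, -4, 0.4, 14.5, -3.2], [1, -2.4, -16.9, -5, 0.5, 18.1, -4], [1, -2.3, -20.5, -5, 0.5, 18.1, -4], [1, -2.1, -24.2, -5, 0.5, 18.1, -4], [1, -2, -27.8, -5, 0.5, 18.1, -4], [1, -1.8, -31.4, -5, 0.5, 18.1, -4], [1, -1.7, -35, -4.5, 0.5, 18.1, -4], [1, -1.5, -38.7, -4, 0.5, 18.1, -4], [1, -1.4, -41.5, -3.4, 0.5, 18.1, -4], [1, -0.7, -42.4, -1.4, 0.5, 18.1, -4], [1, -0.1, -42.4, 0.4, 0.5, 18.1, -4], [1, -0.1, -42.4, 0.4, 0.5, 18.1, -4], [1, -0.1, -42.4, 0.4, 0.5, 18.1, -4]]]'

```text
t: 27.7
tool_pos: [0.5336, 0.0752, 0.2459]
tool_rot: [-3.073, -0.224, -0.486]
contact_force: [0.9, -0.3, -1.8]
opening: 0.0431
```

```bash
cat > chk.py <<'E'
from rd import *
p,r,o=cur(); print(o["t"],np.round(p,4),o["opening"],np.round(o["contact_force"],1))
win=p+r.apply(off); ax=r.as_matrix()[:,2]
for nm,c in (("wide",cw),("narrow",cn)):
    d=(win-c)@n; hit=win+ax*(((c-win)@n)/(ax@n)); print(nm,"dist",round(d*1000,1),"aim miss",np.round(P[1].T@(hit-c)*1000,1),"tilt deg",round(np.degrees(np.arccos(-ax@n)),2))
E
python3 chk.py; python3 - <<'E'
from h import *
b=ctrl.get_image("side"); crop(b,190,90,310,240,5,"b13"); a=ctrl.get_image("scene"); crop(a,220,70,360,220,5,"a13")
w=ctrl.get_image("wrist"); cv2.imwrite("pics/w13.png",cv2.resize(w["color"][:,:,::-1],None,fx=1.5,fy=1.5,interpolation=cv2.INTER_CUBIC))
E
```

```text
27.7 [0.5336 0.0752 0.2459] 0.04313849827359147 [ 0.9 -0.3 -1.8]
wide dist 80.1 aim miss [ 0.2 -0.5 -0. ] tilt deg 0.05
narrow dist 80.1 aim miss [-0.1 70.7 -0. ] tilt deg 0.05
```

View pics/b13.png

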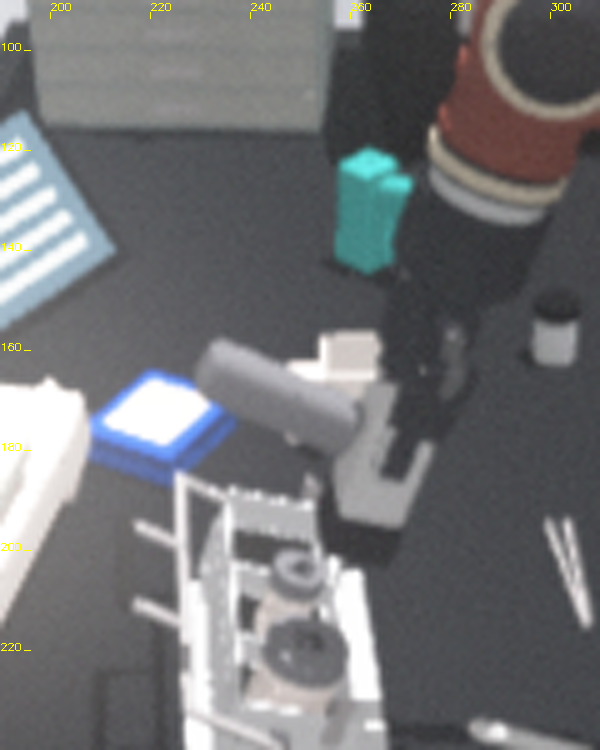

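View pics/a13.png

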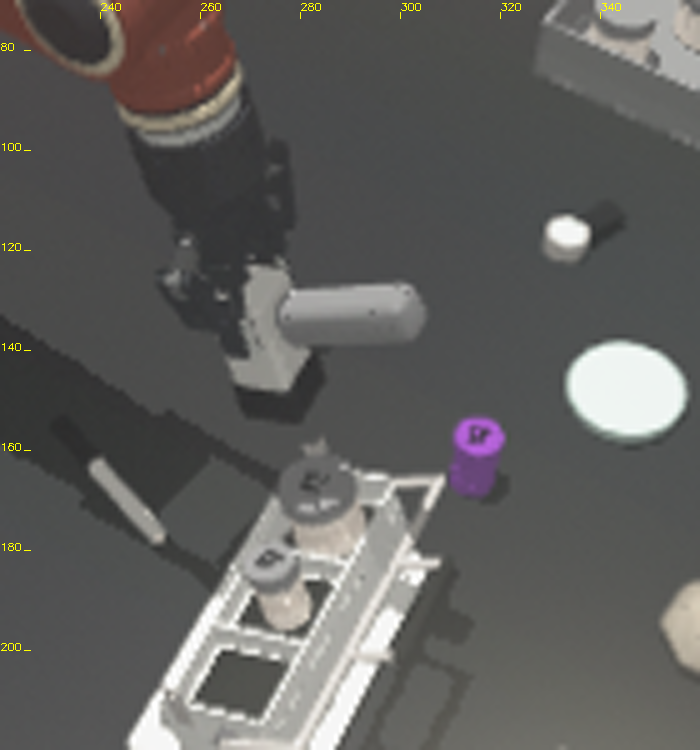

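View pics/w13.png

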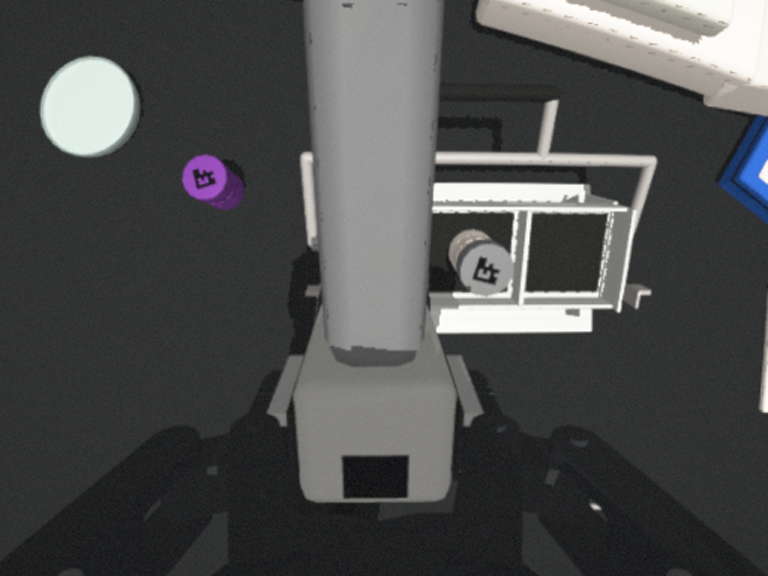

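```bash
python3 - <<'E'
from rd import *
w=ctrl.get_image("wrist"); crop(w,280,130,380,220,7,"w14",pts=[cn])
print(proj(w,cn))
E
```

```text
[[323.36673465 180.52649891]]
```

View pics/w14.png

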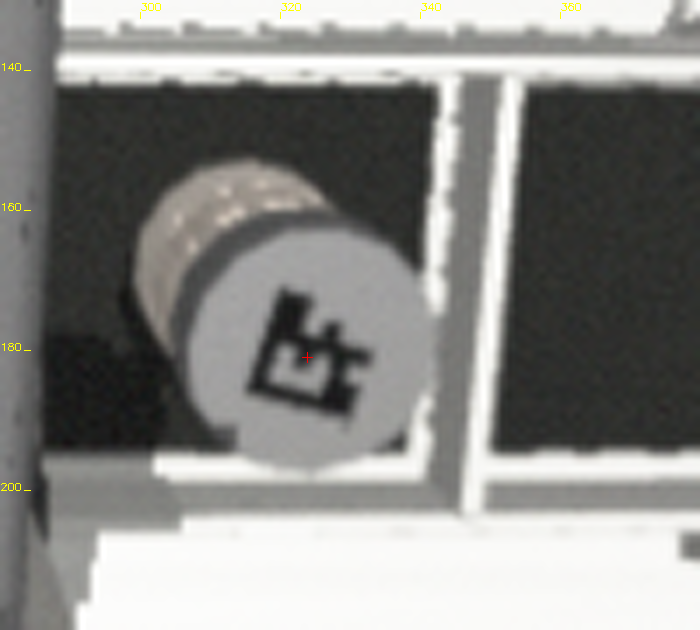

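The second view of the narrow cap agrees with the first within 1.5 mm. I'll nudge the aim slightly and hold still 2.4 s on the wide code.

play_rows --motion '[[[1, 0.02, -0.07, 0, 0, 0, 0], [1, 0.02, -0.07, 0, 0, 0, 0], [1, 0.02, -0.07, 0, 0, 0, 0], [1, 0.02, -0.07, 0, 0, 0, 0], [1, 0.02, -0.07, 0, 0, 0, 0], [1, 0.02, -0.07, 0, 0, 0, 0], [1, 0.02, -0.07, 0, 0, 0, 0], [1, 0.02, -0.07, 0, 0, 0, 0], [1, 0.02, -0.07, 0, 0, 0, 0], [1, 0.02, -0.07, 0, 0, 0, 0], [1, 0.02, -0.07, 0, 0, 0, 0], [1, 0.02, -0.07, 0, 0, 0, 0], [1, 0.02, -0.07, 0, 0, 0, 0], [1, 0.02, -0.07, 0, 0, 0, 0], [1, 0.02, -0.07, 0, 0, 0, 0], [1, 0.02, -0.07, 0, 0, 0, 0], [1, 0.02, -0.07, 0, 0, 0, 0], [1, 0.02, -0.07, 0, 0, 0, 0], [1, 0.02, -0.07, 0, 0, 0, 0], [1, 0.02, -0.07, 0, 0, 0, 0]]]'

```text
t: 30.4
tool_pos: [0.534, 0.0761, 0.2471]
tool_rot: [-3.073, -0.225, -0.489]
contact_force: [0.4, 0.1, -2.3]
opening: 0.0433
```

```bash
python3 chk.py; python3 - <<'E'
from rd import *
cn2=d2w(P,[1.6,.5,54])[0]
rows([(rp(cn2,.08),S,1,2)],step=.02)
E
```

```text
30.4 [0.534  0.0761 0.2471] 0.04333173301446357 [ 0.4  0.1 -2.3]
wide dist 81.1 aim miss [1.4 0.3 0. ] tilt deg 0.09
narrow dist 81.1 aim miss [ 1.  71.6  0. ] tilt deg 0.09
6 rows
[[1,-0.01,1.8,0.03,0.0,-0.0,-0.0],[1,-0.02,3.6,0.06,0.0,-0.0,-0.0],[1,-0.03,5.39,0.08,0.0,-0.1,-0.0],[1,-0.04,7.19,0.11,0.0,-0.1,-0.0],[1,-0.04,7.19,0.11,0.0,-0.1,-0.0],[1,-0.04,7.19,0.11,0.0,-0.1,-0.0]]
```

play_rows --motion '[[[1, 0, 1.8, 0, 0, 0, 0], [1, 0, 3.6, 0, 0, 0, 0], [1, 0, 5.4, 0, 0, 0, 0], [1, 0, 6.8, 0.1, 0, 0, 0], [1, 0, 7.2, 0.1, 0, 0, 0], [1, 0, 7.2, 0.1, 0, 0, 0], [1, 0, 7.2, 0.1, 0, 0, 0]]]'

```text
t: 31.28
tool_pos: [0.5447, 0.0054, 0.2462]
tool_rot: [-3.072, -0.226, -0.489]
contact_force: [0.1, -0.1, -1.8]
opening: 0.0433
```

```bash
python3 chk.py; python3 - <<'E'
from rd import *
w=ctrl.get_image("wrist"); cv2.imwrite("pics/w15.png",cv2.resize(w["color"][:,:,::-1],None,fx=1.5,fy=1.5,interpolation=cv2.INTER_CUBIC))
a=ctrl.get_image("scene"); crop(a,220,70,360,220,5,"a15")
crop(w,130,130,220,220,7,"w15c",pts=[cw])
E
```

```text
31.275 [0.5447 0.0054 0.2462] 0.04326510356867961 [ 0.1 -0.1 -1.8]
wide dist 80.1 aim miss [  1.4 -71.1  -0. ] tilt deg 0.08
narrow dist 80.1 aim miss [ 1.1  0.1 -0. ] tilt deg 0.08
```

View pics/w15.png

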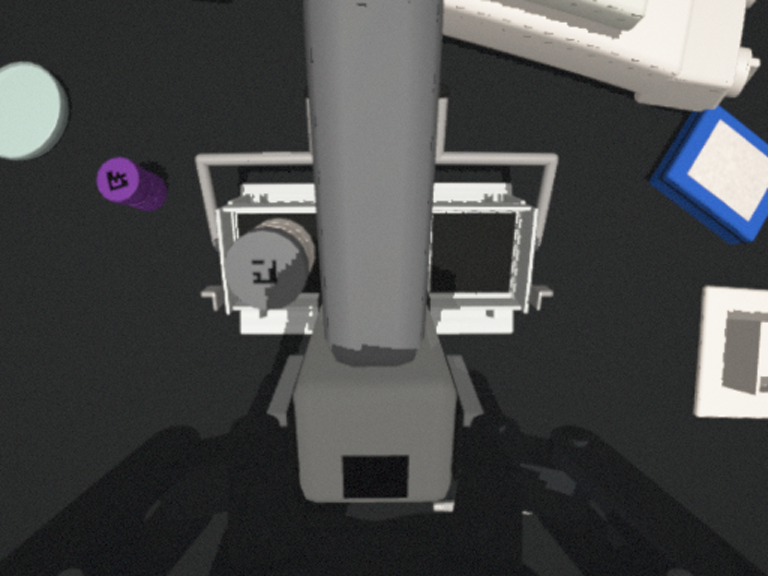

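View pics/a15.png

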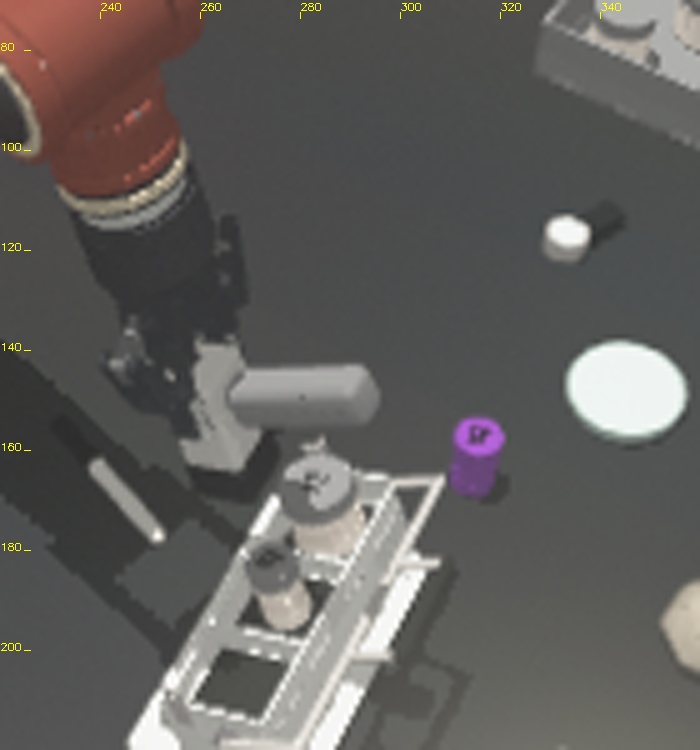

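View pics/w15c.png

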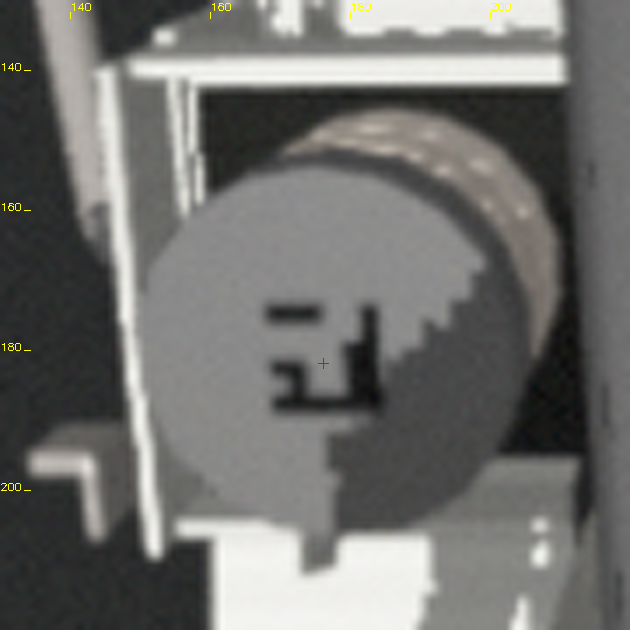

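Aim on the narrow code is within about 1 mm. Holding still 2.5 s.

play_rows --motion '[[[1, 0, 0, 0, 0, 0, 0], [1, 0, 0, 0, 0, 0, 0], [1, 0, 0, 0, 0, 0, 0], [1, 0, 0, 0, 0, 0, 0], [1, 0, 0, 0, 0, 0, 0], [1, 0, 0, 0, 0, 0, 0], [1, 0, 0, 0, 0, 0, 0], [1, 0, 0, 0, 0, 0, 0], [1, 0, 0, 0, 0, 0, 0], [1, 0, 0, 0, 0, 0, 0], [1, 0, 0, 0, 0, 0, 0], [1, 0, 0, 0, 0, 0, 0], [1, 0, 0, 0, 0, 0, 0], [1, 0, 0, 0, 0, 0, 0], [1, 0, 0, 0, 0, 0, 0], [1, 0, 0, 0, 0, 0, 0], [1, 0, 0, 0, 0, 0, 0], [1, 0, 0, 0, 0, 0, 0], [1, 0, 0, 0, 0, 0, 0], [1, 0, 0, 0, 0, 0, 0]]]'

```text
t: 33.88
tool_pos: [0.5447, 0.0054, 0.2463]
tool_rot: [-3.072, -0.226, -0.489]
contact_force: [0.9, -0.4, -2.3]
opening: 0.0433
```

```bash
python3 chk.py; python3 - <<'E'
from rd import *
p,r,o=cur()
gp,gr=pickle.load(open("grasp.pkl","rb")); gr=R.from_matrix(gr)
print(gp)
rows([(p+n*.05,S,1,0),([.545,-.18,.30],S,1,0),([gp[0],gp[1],.25],gr,1,3)],step=.05)
E
```

```text
33.875 [0.5447 0.0054 0.2463] 0.04333872393474927 [ 0.9 -0.4 -2.3]
wide dist 80.1 aim miss [  1.4 -71.1   0. ] tilt deg 0.09
narrow dist 80.1 aim miss [1.1 0.1 0. ] tilt deg 0.09
[ 0.56812076 -0.34770199  0.07177547]
12 rows
[[1,0.01,0.0,-5.0,0.0,-0.1,0.0],[1,-0.22,4.59,-5.23,0.0,-0.1,0.0],[1,-0.44,9.18,-5.47,0.0,-0.1,0.0],[1,-0.66,13.76,-5.7,0.0,-0.1,0.0],[1,-0.89,18.35,-5.93,0.0,-0.1,0.0],[1,-1.32,22.58,-4.75,-0.1,-4.6,1.0],[1,-1.74,26.81,-3.58,-0.3,-9.1,2.0],[1,-2.17,31.05,-2.4,-0.5,-13.5,3.0],[1,-2.6,35.28,-1.22,-0.7,-18.0,4.0],[1,-2.6,35.28,-1.22,-0.7,-18.0,4.0],[1,-2.6,35.28,-1.22,-0.7,-18.0,4.0],[1,-2.6,35.28,-1.22,-0.7,-18.0,4.0]]
```

play_rows --motion '[[[1, 0, 0, -4, 0, 0, 0], [1, -0.2, 4, -5.5, 0, 0, 0], [1, -0.4, 9, -6.5, 0, 0, 0], [1, -0.7, 13.8, -6.5, 0, 0, 0], [1, -0.9, 18.4, -6.5, 0, 0, 0], [1, -1.3, 22.6, -5.5, -0.1, -4.6, 1], [1, -1.7, 26.8, -4, -0.3, -9.1, 2], [1, -2.2, 31, -2.5, -0.5, -13.5, 3], [1, -2.6, 34.5, -1.4, -0.7, -18, 4], [1, -2.6, 35.3, -1.2, -0.7, -18, 4], [1, -2.6, 35.3, -1.2, -0.7, -18, 4], [1, -2.6, 35.3, -1.2, -0.7, -18, 4], [1, -2.6, 35.3, -1.2, -0.7, -18, 4]]]'

```text
t: 35.5
tool_pos: [0.5683, -0.3472, 0.251]
tool_rot: [3.137, 0.121, 0.005]
contact_force: [-0.2, -0.6, -1.9]
opening: 0.0435
```

```bash
python3 - <<'E'
from rd import *
p,r,o=cur()
gp,gr=pickle.load(open("grasp.pkl","rb")); gr=R.from_matrix(gr)
print(o["t"],np.round(p,4),gp,np.degrees((gr.inv()*r).as_rotvec()))
g=gp.copy(); 
rows([([g[0],g[1],.13],gr,1,0),([g[0],g[1],.074],gr,1,1)],step=.02)
w=ctrl.get_image("wrist"); cv2.imwrite("pics/w16.png",cv2.resize(w["color"][:,:,::-1],None,fx=1.5,fy=1.5,interpolation=cv2.INTER_CUBIC))
a=ctrl.get_image("scene"); crop(a,130,180,270,330,5,"a16")
E
```

```text
35.5 [ 0.5683 -0.3472  0.251 ] [ 0.56812076 -0.34770199  0.07177547] [-0.09012917  0.11055536 -0.01111812]
11 rows
[[1,-0.01,0.0,1.73,0.0,-0.0,0.0],[1,-0.02,0.0,3.46,0.0,-0.0,0.0],[1,-0.02,0.01,5.19,0.0,-0.0,0.0],[1,-0.03,0.01,6.92,0.1,-0.1,0.0],[1,-0.04,0.01,8.65,0.1,-0.1,0.0],[1,-0.05,0.01,10.38,0.1,-0.1,0.0],[1,-0.05,0.02,12.1,0.1,-0.1,0.0],[1,-0.06,0.01,13.97,0.1,-0.1,0.0],[1,-0.07,0.01,15.84,0.1,-0.1,0.0],[1,-0.07,0.0,17.7,0.1,-0.1,0.0],[1,-0.07,0.0,17.7,0.1,-0.1,0.0]]
```

View pics/w16.png

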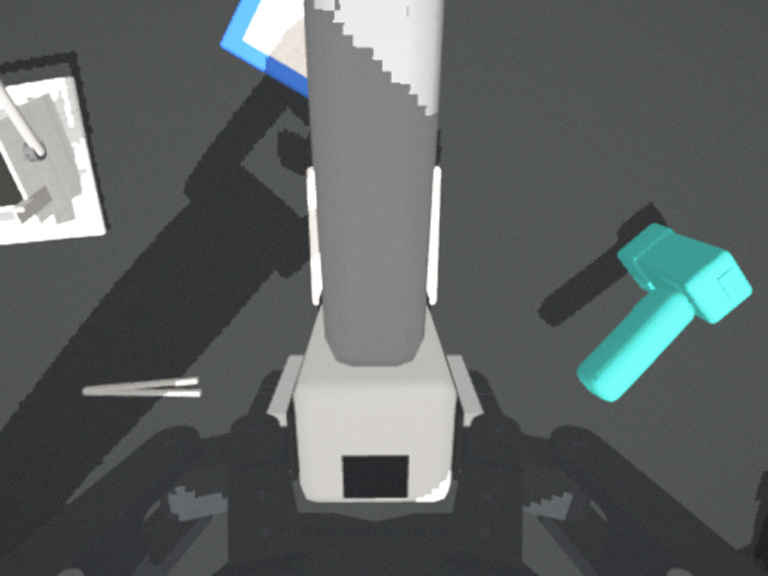

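View pics/a16.png

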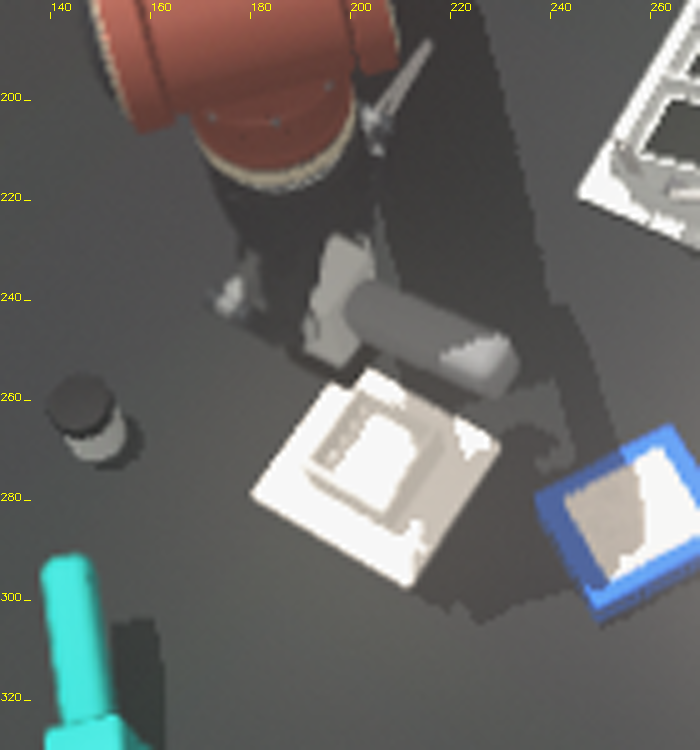

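The scanner hasn't slipped in the grip and matches the lifted view. Lowering it into the pocket.

play_rows --motion '[[[1, 0, 0, 2.5, 0, 0, 0], [1, 0, 0, 5, 0, 0, 0], [1, 0, 0, 8, 0, 0, 0], [1, 0, 0, 10.5, 0, 0, 0], [1, 0, 0, 12, 0, 0, 0], [1, 0, 0, 13.5, 0, 0, 0], [1, 0, 0, 15, 0, 0, 0], [1, 0, 0, 16.2, 0, 0, 0], [1, 0, 0, 17, 0, 0, 0], [1, 0, 0, 17.6, 0, 0, 0], [1, 0, 0, 17.8, 0, 0, 0], [1, 0, 0, 17.8, 0, 0, 0]]]'

```text
t: 37.1
tool_pos: [0.5689, -0.3479, 0.0729]
tool_rot: [3.137, 0.121, 0.005]
contact_force: [1.0, -0.2, -1.9]
opening: 0.0435
```

```bash
python3 - <<'E'
from rd import *
p,r,o=cur(); print(o["t"],np.round(p,4),np.round(o["contact_force"],1))
E
```

```text
37.1 [ 0.5689 -0.3479  0.0729] [ 1.  -0.2 -1.9]
```

play_rows --motion '[[[1, 0, 0, 0.1, 0, 0, 0], [1, 0, 0, 0.15, 0, 0, 0], [-0.1, 0, 0, 0.15, 0, 0, 0], [-0.4, 0, 0, 0.1, 0, 0, 0], [-0.8, 0, 0, 0.1, 0, 0, 0], [-1, 0, 0, 0.1, 0, 0, 0], [-1, 0, 0, 0.1, 0, 0, 0], [-1, 0, 0, -2, 0, 0, 0], [-1, 0, 0, -6, 0, 0, 0], [-1, 0, 0, -12, 0, 0, 0], [-1, -3, 0, -17, 0, 0, 0], [-1, -7, 0, -19, 0, 0, 0], [-1, -7, 0, -19, 0, 0, 0], [-1, -7, 0, -19, 0, 0, 0]]]'

```text
t: 38.85
tool_pos: [0.4986, -0.3527, 0.2634]
tool_rot: [3.136, 0.12, 0.006]
contact_force: [0.3, 0.3, -1.0]
opening: 0.0857
```

```bash
python3 - <<'E'
from rd import *
p,r,o=cur(); print(o["t"],np.round(p,4),np.round(o["contact_force"],1))
w=ctrl.get_image("wrist"); cv2.imwrite("pics/w17.png",cv2.resize(w["color"][:,:,::-1],None,fx=1.5,fy=1.5,interpolation=cv2.INTER_CUBIC))
b=ctrl.get_image("side"); crop(b,210,110,330,200,6,"b17")
# next: bar grip approach, orientation jaws along deck x
yaw=.14629;q=ori([0,0,-1],[np.cos(yaw),np.sin(yaw),0]); g=grip(P,1.65);print(np.round(g,4))
rows([([.58,-.13,.28],q,-.4,0),(g+[0,0,.09],q,-.4,2)],step=.05)
E
```

```text
38.85 [ 0.4986 -0.3527  0.2634] [ 0.3  0.3 -1. ]
[0.6959 0.0268 0.1264]
17 rows
[[-0.4,0.98,-2.15,-0.18,0.0,-0.0,-9.4],[-0.4,1.97,-4.31,-0.37,0.0,-0.0,-18.8],[-0.4,2.95,-6.46,-0.55,0.0,-0.0,-28.2],[-0.4,3.93,-8.61,-0.73,0.1,-0.0,-37.6],[-0.4,4.91,-10.77,-0.92,0.1,-0.0,-47.0],[-0.4,5.9,-12.92,-1.1,0.1,-0.0,-56.4],[-0.4,6.88,-15.07,-1.29,0.1,-0.0,-65.8],[-0.4,7.86,-17.23,-1.47,0.1,-0.0,-75.2],[-0.4,8.84,-19.38,-1.65,0.1,-0.0,-84.6],[-0.4,9.83,-21.53,-1.84,0.1,-0.0,-94.0],[-0.4,12.38,-24.48,-0.56,0.1,-0.0,-94.0],[-0.4,14.93,-27.43,0.71,0.1,-0.0,-94.0],[-0.4,17.48,-30.38,1.98,0.1,-0.0,-94.0],[-0.4,20.03,-33.33,3.25,0.1,-0.0,-94.0],[-0.4,22.59,-36.28,4.52,0.1,-0.0,-94.0],[-0.4,22.59,-36.28,4.52,0.1,-0.0,-94.0],[-0.4,22.59,-36.28,4.52,0.1,-0.0,-94.0]]
```

View pics/w17.png

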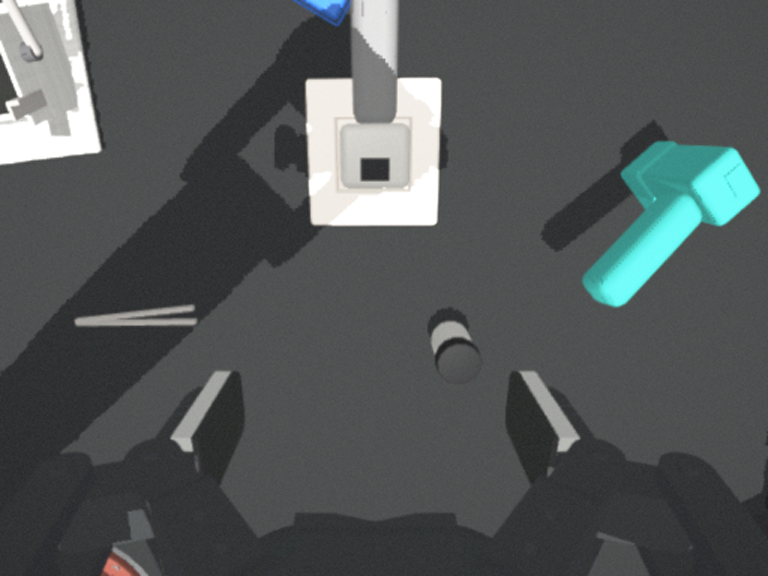

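View pics/b17.png

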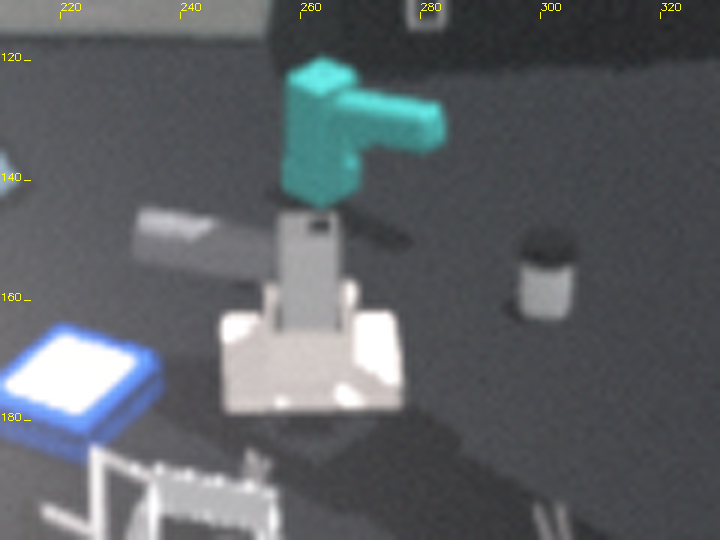

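The scanner is back nose down in its holder, as at the start. Now to the bar's grip.

play_rows --motion '[[[-0.4, 1, -2.2, -0.5, 0, 0, -9.4], [-0.4, 2, -4.3, -1, 0, 0, -18.8], [-0.4, 3, -6.5, -1.3, 0, 0, -28.2], [-0.4, 3.9, -8.6, -1.5, 0, 0, -37.6], [-0.4, 4.9, -10.8, -1.7, 0, 0, -47], [-0.4, 5.9, -12.9, -1.8, 0, 0, -56.4], [-0.4, 6.9, -15.1, -1.8, 0, 0, -65.8], [-0.4, 7.9, -17.2, -1.8, 0, 0, -75.2], [-0.4, 8.8, -19.4, -1.8, 0, 0, -84.6], [-0.4, 9.8, -21.5, -1.8, 0, 0, -94], [-0.4, 12.4, -24.5, -1, 0, 0, -94], [-0.4, 14.9, -27.4, 0, 0, 0, -94], [-0.4, 17.5, -30.4, 1.5, 0, 0, -94], [-0.4, 20, -33.3, 3, 0, 0, -94], [-0.4, 22.6, -36.3, 4.5, 0, 0, -94], [-0.4, 22.6, -36.3, 4.5, 0, 0, -94], [-0.4, 22.6, -36.3, 4.5, 0, 0, -94]]]' --newtons 20

```text
t: 41.08
tool_pos: [0.6959, 0.0272, 0.2156]
tool_rot: [2.051, 2.379, -0.002]
contact_force: [1.1, 0.4, 0.6]
opening: 0.0598
```

```bash
python3 - <<'E'
from rd import *
p,r,o=cur(); print(o["t"],np.round(p,4),np.round(o["contact_force"],1),np.round(o["q"],2))
w=ctrl.get_image("wrist"); cv2.imwrite("pics/w18.png",cv2.resize(w["color"][:,:,::-1],None,fx=1.5,fy=1.5,interpolation=cv2.INTER_CUBIC))
yaw=.14629;q=ori([0,0,-1],[np.cos(yaw),np.sin(yaw),0]); g=grip(P,1.65)
rows([(g+[0,0,-.012],q,-.4,1)],step=.03)
E
```

```text
41.075 [0.6959 0.0272 0.2156] [1.1 0.4 0.6] [-0.07  0.23  1.45 -0.    1.47 -0.21]
5 rows
[[-0.4,0.01,-0.0,2.55,0.0,0.0,0.0],[-0.4,0.01,-0.01,5.1,0.0,0.0,0.0],[-0.4,0.02,-0.01,7.66,0.0,0.1,0.0],[-0.4,0.03,-0.01,10.21,0.1,0.1,0.0],[-0.4,0.03,-0.01,10.21,0.1,0.1,0.0]]
```

View pics/w18.png

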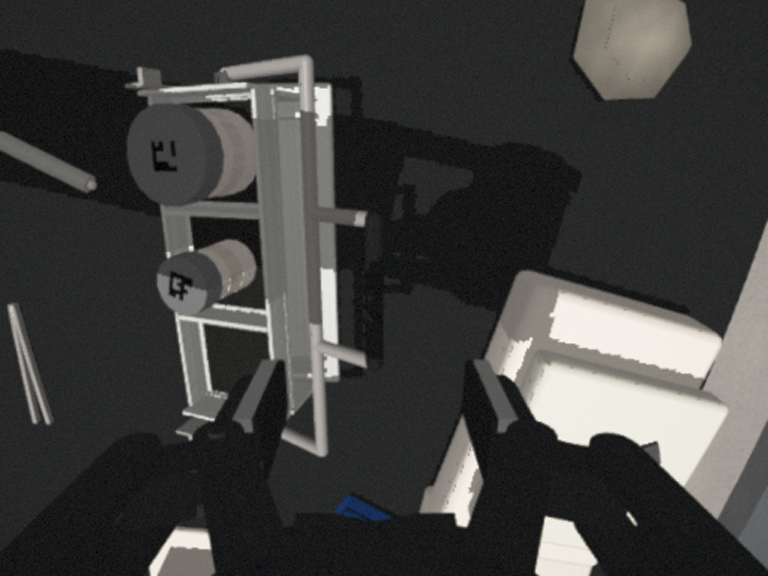

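play_rows --motion '[[[-0.4, 0, 0, 3, 0, 0, 0], [-0.4, 0, 0, 6, 0, 0, 0], [-0.4, 0, 0, 9, 0, 0, 0], [-0.4, 0, 0, 10.2, 0, 0, 0], [-0.4, 0, 0, 10.2, 0, 0, 0], [1, 0, 0, 10.2, 0, 0, 0], [1, 0, 0, 10.2, 0, 0, 0], [1, 0, 0, 10.2, 0, 0, 0], [1, 0, 0, 10.2, 0, 0, 0], [1, 0, 0, 10.2, 0, 0, 0], [1, 0, 0, 10.2, 0, 0, 0]]]' --newtons 20

```text
t: 42.5
tool_pos: [0.6955, 0.0263, 0.1159]
tool_rot: [2.051, 2.378, -0.003]
contact_force: [-5.3, -0.7, 5.0]
opening: 0.009
```

```bash
python3 - <<'E'
from rd import *
p,r,o=cur(); print(o["t"],np.round(p,4),o["opening"],np.round(o["contact_force"],1))
print("off",np.round(p-grip(P,1.65),4))
g0=grip(P,1.65)
wps=[(p+grip(P,f)-g0,r,1,0) for f in np.arange(1.58,.09,-.08)]
rows(wps)
wps=[(p+grip(P,f)-g0,r,1,0) for f in [.1,.06,.03,0,-.02]]
rows(wps)
E
```

```text
42.5 [0.6955 0.0263 0.1159] 0.00895408719302619 [-5.3 -0.7  5. ]
off [-0.0004 -0.0005 -0.0105]
19 rows
[[1,-0.0,-0.43,-0.59,0.0,0.0,0.0],[1,-0.0,-0.97,-1.24,0.0,0.0,0.0],[1,-0.0,-1.57,-1.83,0.0,0.0,0.0],[1,-0.0,-2.2,-2.38,0.0,0.0,0.0],[1,-0.0,-2.88,-2.87,0.0,0.0,0.0],[1,-0.0,-3.6,-3.31,0.0,0.0,0.0],[1,-0.0,-4.35,-3.69,0.0,0.0,0.0],[1,-0.0,-5.13,-4.0,0.0,0.0,0.0],[1,-0.0,-5.93,-4.26,0.0,0.0,0.0],[1,-0.0,-6.75,-4.45,0.0,0.0,0.0],[1,-0.0,-7.58,-4.57,0.0,0.0,0.0],[1,-0.0,-8.41,-4.63,0.0,0.0,0.0],[1,-0.0,-9.25,-4.62,0.0,0.0,0.0],[1,-0.0,-10.09,-4.54,0.0,0.0,0.0],[1,0.0,-10.92,-4.4,0.0,0.0,0.0],[1,0.0,-11.73,-4.19,0.0,0.0,0.0],[1,0.0,-12.52,-3.92,0.0,0.0,0.0],[1,0.0,-13.29,-3.58,0.0,0.0,0.0],[1,0.01,-14.03,-3.18,0.0,0.0,0.0]]
7 rows
[[1,0.0,-4.8,-0.99,0.0,0.0,0.0],[1,0.0,-9.59,-1.98,0.0,0.0,0.0],[1,0.01,-14.39,-2.96,0.0,0.0,0.0],[1,0.01,-14.74,-2.73,0.0,0.0,0.0],[1,0.01,-15.0,-2.54,0.0,0.0,0.0],[1,0.01,-15.25,-2.35,0.0,0.0,0.0],[1,0.01,-15.41,-2.22,0.0,0.0,0.0]]
```

play_rows --motion '[[[1, 0, -0.4, -0.6, 0, 0, 0], [1, 0, -1, -1.25, 0, 0, 0], [1, 0, -1.6, -1.85, 0, 0, 0], [1, 0, -2.2, -2.4, 0, 0, 0], [1, 0, -2.9, -2.9, 0, 0, 0], [1, 0, -3.6, -3.3, 0, 0, 0], [1, 0, -4.35, -3.7, 0, 0, 0], [1, 0, -5.1, -4, 0, 0, 0], [1, 0, -5.9, -4.25, 0, 0, 0], [1, 0, -6.75, -4.45, 0, 0, 0], [1, 0, -7.6, -4.55, 0, 0, 0], [1, 0, -8.4, -4.6, 0, 0, 0], [1, 0, -9.25, -4.6, 0, 0, 0], [1, 0, -10.1, -4.55, 0, 0, 0], [1, 0, -10.9, -4.4, 0, 0, 0], [1, 0, -11.7, -4.2, 0, 0, 0], [1, 0, -12.5, -3.9, 0, 0, 0], [1, 0, -13.3, -3.6, 0, 0, 0], [1, 0, -14, -3.2, 0, 0, 0], [1, 0, -14, -3.2, 0, 0, 0]]]'

```text
t: 45.0
tool_pos: [0.5553, 0.0055, 0.1469]
tool_rot: [-2.051, -2.378, 0.008]
contact_force: [-2.0, -4.7, 1.1]
opening: 0.009
```

```bash
cat > bchk.py <<'E'
from rd import *
p,r,o=cur(); print(o["t"],np.round(p,4),o["opening"],np.round(o["contact_force"],1))
g=p+[.0004,.0005,.0105]; d=P[1].T@(g-P[0])*1000; print("rod deck",np.round(d,1),"phi",np.arctan2(d[0]-10,d[2]-5)+.357,"rad",np.hypot(d[0]-10,d[2]-5))
E
python3 bchk.py; python3 - <<'E'
from rd import *
b=ctrl.get_image("side"); overlay(b,P,.12,(190,120,310,250),6,"b19",.7)
w=ctrl.get_image("wrist"); cv2.imwrite("pics/w19.png",cv2.resize(w["color"][:,:,::-1],None,fx=1.5,fy=1.5,interpolation=cv2.INTER_CUBIC))
p,r,o=cur(); q0=.13
rows([(p+grip(P,f)-grip(P,.135),r,1,0) for f in [.1,.06,.03,0,-.02]])
E
```

```text
45.0 [0.5553 0.0055 0.1469] 0.009037636482476614 [-2.  -4.7  1.1]
rod deck [-1.430e+01 -1.000e-01  1.071e+02] phi 0.1236432654602917 rad 104.8966297487347
5 rows
[[1,0.0,-0.31,0.19,0.0,0.0,0.0],[1,0.0,-0.66,0.43,0.0,0.0,0.0],[1,0.0,-0.91,0.62,0.0,0.0,0.0],[1,0.0,-1.16,0.81,0.0,0.0,0.0],[1,0.0,-1.33,0.94,0.0,0.0,0.0]]
```

View pics/b19.png

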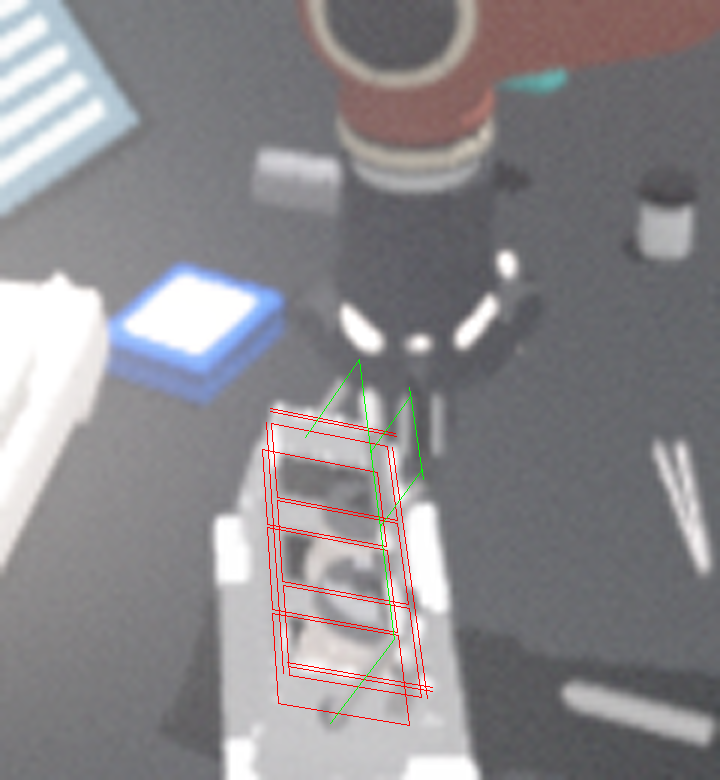

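View pics/w19.png

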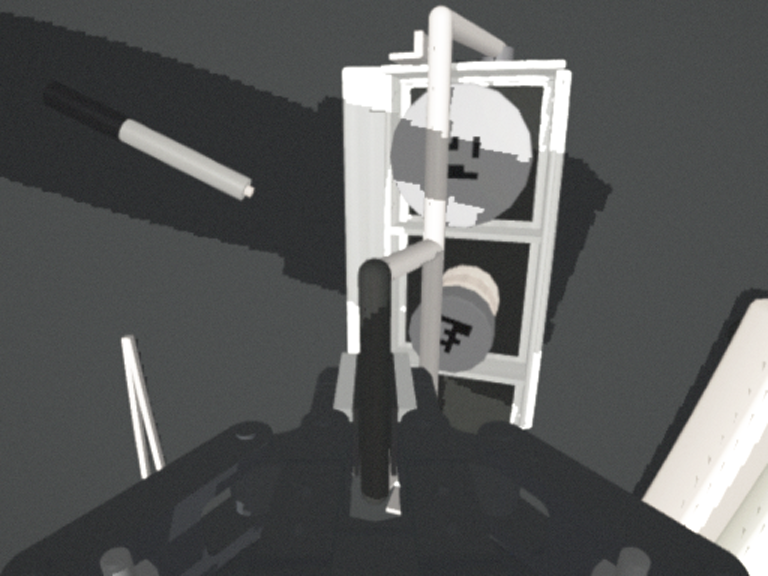

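play_rows --motion '[[[1, 0, -0.2, 0.1, 0, 0, 0], [1, 0, -0.4, 0.25, 0, 0, 0], [1, 0, -0.6, 0.4, 0, 0, 0], [1, 0, -0.8, 0.55, 0, 0, 0], [1, 0, -1.0, 0.7, 0, 0, 0], [1, 0, -1.15, 0.8, 0, 0, 0], [1, 0, -1.3, 0.95, 0, 0, 0], [1, 0, -1.3, 0.95, 0, 0, 0], [1, 0, -1.3, 0.95, 0, 0, 0]]]'

```text
t: 46.22
tool_pos: [0.5446, 0.0039, 0.1393]
tool_rot: [2.051, 2.377, -0.002]
contact_force: [5.2, -0.8, 4.0]
opening: 0.0093
```

```bash
python3 bchk.py
```

```text
46.225 [0.5446 0.0039 0.1393] 0.00929540759444195 [ 5.2 -0.8  4. ]
rod deck [-2.690e+01 -1.000e-01  1.031e+02] phi -0.003037948103202015 rad 104.84565406428979
```

play_rows --motion '[[[1, 0, -0.2, 0.15, 0, 0, 0], [1, 0, -0.4, 0.3, 0, 0, 0], [1, 0, -0.4, 0.3, 0, 0, 0], [1, 0, -0.4, 0.3, 0, 0, 0]]]'

```text
t: 46.72
tool_pos: [0.5446, 0.0039, 0.1392]
tool_rot: [2.046, 2.371, 0.011]
contact_force: [10.5, 1.0, 4.5]
opening: 0.0088
```

```bash
python3 bchk.py;  python3 - <<'E'
from rd import *
w=ctrl.get_image("wrist"); cv2.imwrite("pics/w20.png",cv2.resize(w["color"][:,:,::-1],None,fx=1.5,fy=1.5,interpolation=cv2.INTER_CUBIC))
E
```

```text
46.725 [0.5446 0.0039 0.1392] 0.008844788111488748 [10.5  1.   4.5]
rod deck [-2.690e+01 -1.000e-01  1.031e+02] phi -0.0029691843279247565 rad 104.83420044256535
```

View pics/w20.png

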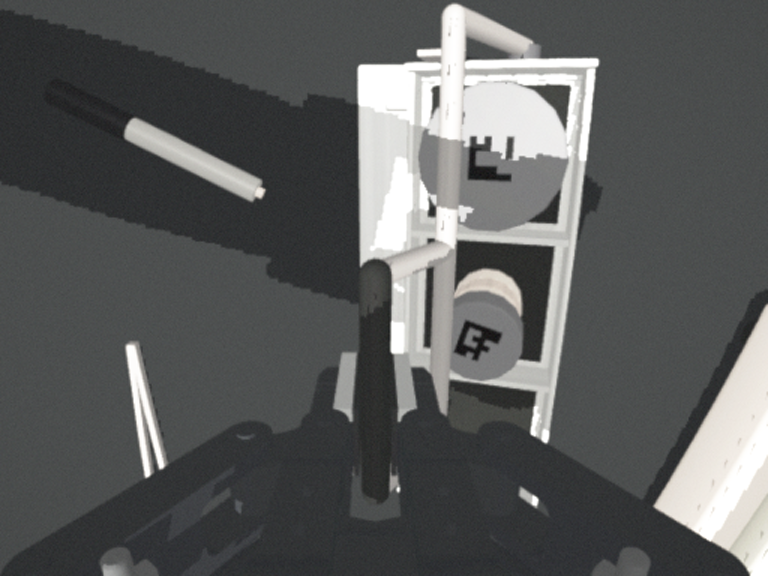

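The bar is at its stop: phi ≈ 0, and the force rose with no further motion. Release and retreat.

play_rows --motion '[[[1, 0, 0, 0, 0, 0, 0], [0.6, 0, 0, 0, 0, 0, 0], [0.3, 0, 0, 0, 0, 0, 0], [0, 0, 0, 0, 0, 0, 0], [0, 0, 0, 0, 0, 0, 0], [0, 0, 0, -3, 0, 0, 0], [0, 0, 0, -7, 0, 0, 0], [-0.5, -3, -2, -12, 0, 0, 0], [-0.5, -5, -4, -15, 0, 0, 0], [-0.5, -5, -4, -15, 0, 0, 0], [-0.5, -5, -4, -15, 0, 0, 0]]]'

```text
t: 48.15
tool_pos: [0.5103, -0.0509, 0.2876]
tool_rot: [2.047, 2.373, 0.011]
contact_force: [-0.2, -0.7, 0.6]
opening: 0.0641
```

```bash
python3 - <<'E'
from rd import *
p,r,o=cur(); print(o["t"],np.round(p,4),np.round(o["contact_force"],1))
w=ctrl.get_image("wrist");pickle.dump(w,open("w21.pkl","wb")); cv2.imwrite("pics/w21.png",cv2.resize(w["color"][:,:,::-1],None,fx=1.5,fy=1.5,interpolation=cv2.INTER_CUBIC))
overlay(w,P,0,(190,20,330,240),3,"o21",.8)
E
```

```text
48.15 [ 0.5103 -0.0509  0.2876] [-0.2 -0.7  0.6]
```

View pics/w21.png

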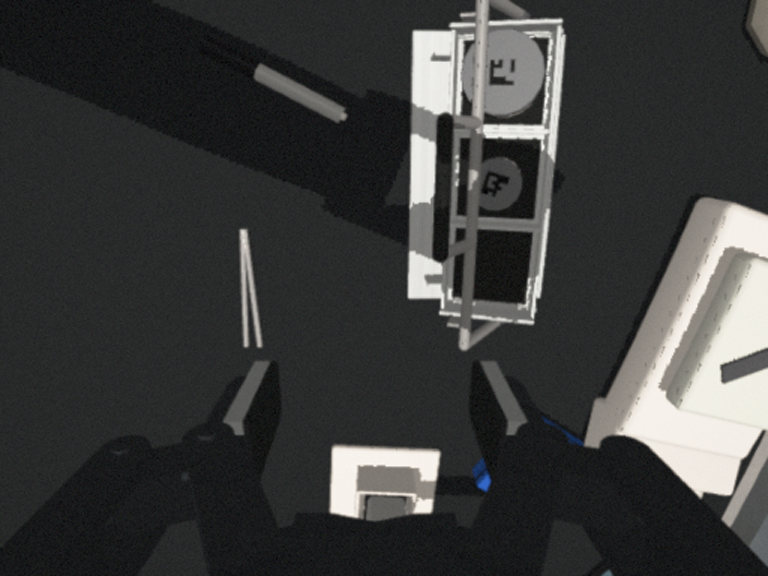

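View pics/o21.png

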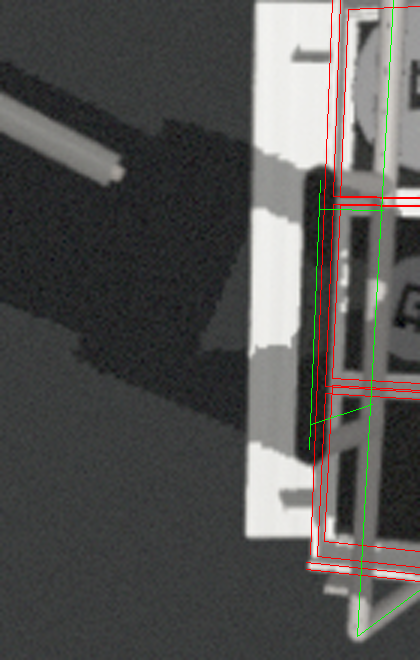

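```bash
python3 - <<'E'
from rd import *
a=ctrl.get_image("scene"); b=ctrl.get_image("side")
for n_,i in (("sceneF",a),("sideF",b)): cv2.imwrite(f"pics/{n_}.png",cv2.resize(i["color"][:,:,::-1],None,fx=1.5,fy=1.5,interpolation=cv2.INTER_CUBIC))
E
```

```text
(no output)
```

View pics/sceneF.png

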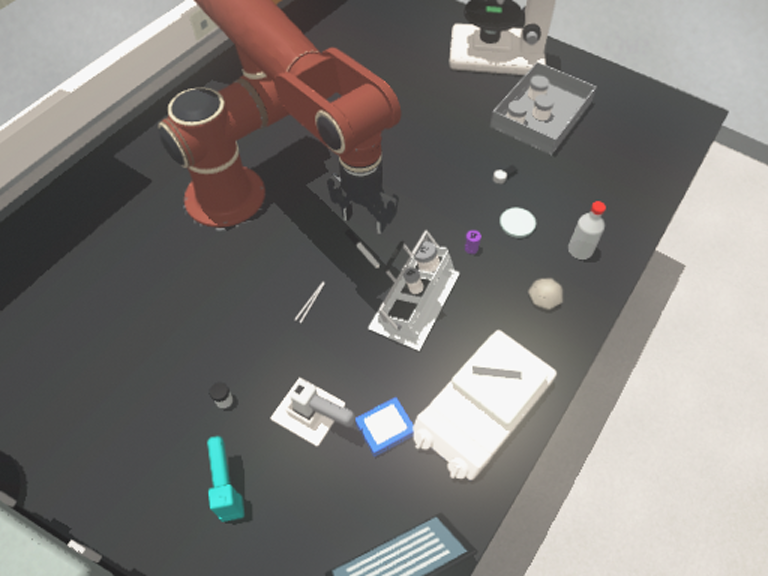

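View pics/sideF.png

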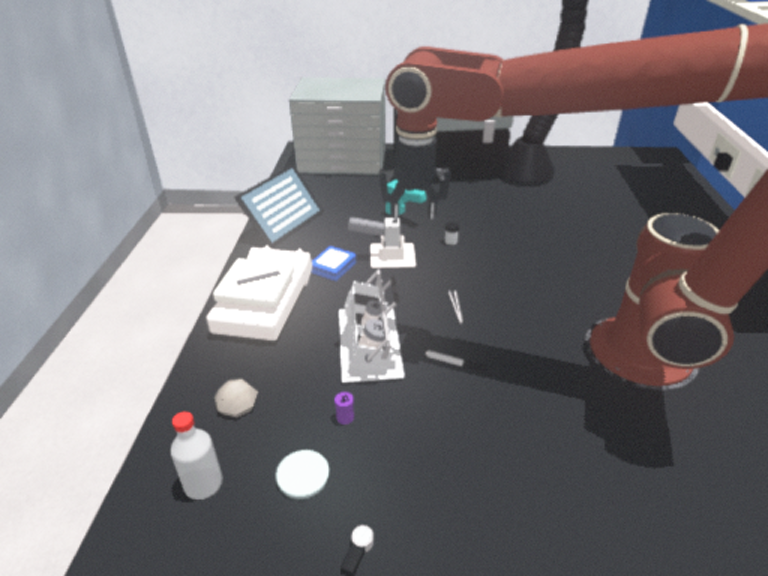

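Both views show the two pots in their bays, the bar closed and the scanner in its holder. There is no third coded pot on the bench, and the other things are unmoved.

```bash
python3 -c "
from station import ctrl
print(ctrl.finish_job()); print(ctrl.get_obs()['t'])"
```

```text
the job is handed in; nothing more can be done
None
the job is handed in; nothing more can be done
```

I handed the job in at about 48 s, well inside the 210 s limit. The interface gives no verdict and doesn't confirm that either code was read.

- **Loading:** I swung the bar back to its stop. Only the wide and narrow pots were on the bench, and they went into the +y bay and the middle bay. I found no medium pot. The uncoded pots in the tray, the purple pot and the turquoise scanner were left alone.
- **Reading:** I read wide first, then narrow, holding each for about 2.5 s. My estimates were about 80 mm from the cap, under 0.1° off square, and 1–2 mm off the code centre.
- **Finishing:** The scanner is back nose down in its holder. The bar is at its closed stop: the measured angle was about 0, and pressing harder raised the force without moving it.
- **Last checks:** The final pictures show both pots upright in their bays, the bar matching its closed position, and the other things where they were. The gripper is open and touching nothing.
- **Disagreements:** Camera views of the cap centres differed by up to about 3 mm between angles, so I aimed near the middle of the two views. The side camera's view of the carrier was about 5 mm off my fitted position, so I relied on the closer wrist camera.

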